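# Clamp a painting panel in the spraying jig with its thumb wedge

## Task

Clamp the white painting panel in the wooden jig ready for spraying: first slide the bar by its peg until the panel is held up against the stop fence, then lay the loose tapered wedge flat in the gap between the bar and the ramp cleat, nose first, and slide it along the ramp, under the steel rail, until it jams firmly and keeps the panel squeezed by itself. Push firmly but not brutally, so that the panel's edges are not crushed, and leave the cans and the other things on the table where they are.

Things in the scene. Friction and masses are not known exactly. Their poses are not given: they have to be found in the camera images.
- jig: Plywood clamping jig screwed to the table. Frame: x along the wedge's way in (roughly towards the robot's right), y from ramp cleat to stop fence (roughly away from the robot), z up; origin on the table top. All jig mm below are in this frame. Bed: x -180..120, y -115..155, top at z 15. The bed carries the fence, ramp cleat, sliding bar and, overhead, a steel rail.
- ramp (a point): Point on the ramp cleat's sloping face, top edge, at jig x -60, y -48.7, z 45. Wooden cleat, jig x -110..-5; its face is the line y = -48.7 + (x + 60)/6 mm, so the gap between it and the bar narrows towards +x (1 in 6, 9.5 degrees).
- fence: Wooden stop fence screwed on the bed through slots, 200 (x) x 30 (y) x 30 mm; fixed, but set a little differently each time. Axes as the jig's. Origin: on the bed (jig z 15), at the middle of the foot of the face that the panel meets (own y = 0, the fence lies at y 0..30); it stands at jig x 0, y 108 to 112.
- rail (a point): Middle of the rail's underside: jig x -50, y 20, z 170. Flat steel strip across the whole jig, x -65..-35, z 170..178, on posts at y -105 and 147. The wedge's heel ends up below it: push it with the tool leaning back (tip forward, about 35 degrees from vertical).
- bar: Wooden clamp bar, slides along jig y only; 1.5 N of friction, stays where left. Axes as the jig's. Origin: bed height (jig z 15), under the peg's axis, jig x 30. Bar: x -120..40, y -15..15 in its own frame, 30 high. Starts at jig y -25 to -17, touches the seated panel 105 mm short of the fence's face. Until it is slid up, the gap at the ramp is too narrow for the wedge.
- peg (a point): Centre of the top of the bar's upright peg: 18 mm diameter, from 30 to 70 mm above the bed (jig z 45..85). Push it towards the fence; about 9 N brings bar and panel up firmly.
- panel: White wooden painting panel lying loose on the jig's bed between bar and stop fence: 120 (x) x 90 (y) x 22 mm, 0.14 to 0.24 kg; origin at the centre of its underside. Starts 4 to 14 mm away from the fence, slightly askew; seated, its centre is 45 mm short of the fence's face.
- wedge: Loose wooden thumb wedge, 0.06 to 0.13 kg, flat on the table to the robot's left. 100 mm long, 24 high, 38.7 wide at the heel, 22 at the nose. x points to the nose: heel face x -13, nose x 87. Straight side (towards the bar) y +19.3; sloping side (towards the ramp) y -19.4 at the heel, -2.7 at the nose. Tab at the heel: 26 (x) x 14 (y), z 24..54. Origin: underside, below the tab's centre.
- heel (a point): Middle of the wedge's heel face, 12 mm above its underside: the place to push. With the panel seated the wedge jams when this is somewhere from jig x -73 to -47, depending on the fence, so go by feel: it meets the jam within 1 to 3 mm. It may catch lightly before, while it squares up. A push of about 15 to 20 N makes it fast, and friction keeps it there.
- offcut: Plain straight wooden offcut, 100 x 32 x 24 mm, no tab; not needed. Origin: centre of underside.
- can_a: Grey spray can, 65 mm diameter, 183 mm tall; origin: centre of its foot.
- can_b: Black spray can, 65 mm diameter, 183 mm tall; origin: centre of its foot.
- can_c: Bare steel spray can without its cap, 65 mm diameter, 173 mm tall; origin: centre of its foot.
- tape: Roll of masking tape lying flat, 96 mm diameter, 25 mm high; origin: centre of underside.
- cap: Grey spray-can cap standing on the table, 38 mm diameter, 30 mm high; origin: centre of underside.
- jar: Glass jar with steel lid, 60 mm diameter, 70 mm high; origin: centre of underside.
- brush: Paint brush, 170 mm long, lying on the table; origin near its middle.
There are look-alikes about, which are no part of the job. Leave any blue, purple or yellow look-alike of the wedge alone.

How it is judged:
On the way, in this order (a step that is already met when the one before it is completed fails the run):
1. the bar is slid up, the panel square against the stop fence and the bar against the panel (each within 2.5 mm) (y of panel in the frame of fence above -0.0475 m and y of bar in the frame of fence above -0.1075 m and angle between the x axis of panel and the x axis of jig, either way round below 0.03 rad), for 0.2 s.
2. the wedge lies flat between ramp and bar and squeezes the panel (over 3 N) (contact force between bar and panel above 3 N and contact force between wedge and bar above 3 N and x of wedge in the frame of jig above -0.075 m and angle between wedge's own z axis and vertical below 0.12 rad and z of wedge in the frame of jig below 0.024 m), for 0.2 s.
At the end, for the whole second after the job is handed in: The panel lies square (within 0.03 rad) against the stop fence and the bar against the panel, each within 2.5 mm; the wedge lies flat on the bed between ramp and bar, driven in until its heel is at least at jig x = -88 mm, at rest, and by itself keeps the bar pressed on the panel with more than 3 N (all of step 1 and all of step 2 and linear speed of wedge below 0.01 m/s); the robot touches nothing.
It fails at once if the panel's edge is crushed: the bar presses on it with more than 60 N (contact force between bar and panel above 60 N).
It fails at once if a can, the offcut or another thing standing about is pushed more than 40 mm from its place (distance of any of offcut, can_a, can_b, can_c, tape, cap, jar, brush from where it was at the start of the episode above 0.04 m).
It also fails if it takes over 64 s, if anything falls off the work surface, if the arm or the gripper's body presses on something with over 40 N, if the wrist force passes 120 N, or if a joint passes its speed limit or range.

## Robot

A 6-joint arm with a two-finger parallel gripper is mounted at the origin on the work surface. World frame = base frame: x ahead of the robot, y to its left, z up, the work surface at z = 0. Lengths are in m, angles in rad, forces in N, time in s.
With the tool pointing down it reaches from about 0.375 to 0.9 m from the base axis. Payload 3.1 kg.
Tool frame: the origin (TCP) lies on the centre line of the jaws, within the pads' length; the fingertips stand 17 mm ahead of it and the grasp point (between the pads) lies 2 mm behind it; z points along the fingers, x is the direction in which the jaws open and shut, and the axes are right-handed (so a half turn about z gives the same grasp; the last joint's range is limited). The gripper opens to 85 mm and grips with 20 to 120 N. Pads are 22 mm wide; open, the fingers measure 114 mm over their backs; the gripper's body (76 mm by 85 mm) begins 54 mm behind the grasp point. The pads swing forward as they close: fully open they stand 13 mm farther back than shut.
Start: joints at [-1.345, 0.527, 1.433, -0, 1.181, -0.178], TCP at [0.246, -0.574, 0.248] pointing down, gripper open.
Joint ranges: [-3.08, 3.08], [-0.75, 2.2], [0.22, 2.44], [-1.43, 4.57], [0, 2.65], [-2.85, 2.85]. Speed limits (rad/s): [2.79, 2.79, 3.14, 3.14, 3.14, 3.14].

## Interface

Orientations are given as a 3x3 rotation matrix whose columns are the frame's x, y, z axes.
In Python, from bench import r gives the robot as it stands. The module is installed in compiled form; this text tells all that it offers.
- The arm moves only by the shell command python3 -m crank 'ROWS' [FORCE]. ROWS is JSON, a list of rows, each a list of 3 entries, a list of its own where there are three numbers: the turn, a rotation vector about the tool's x, y, z in rad, then the shift along the tool's x, y, z in m, then the closure, from 0 (fully open) to 1 (shut). In form: [[[wx, wy, wz], [dx, dy, dz], fingers], ...]. A call has exactly 5 rows; each row shifts and turns the commanded pose from where the row before left it, along the tool's axes as they then stand; what a row does not reach is not made up. A row lasts 1/10 s, in which the tool goes at most 50 mm and 8.59 degrees, less where a joint would pass 70% of its speed; a pose out of reach is approached as far as the arm can. A call is refused whole if a number of a shift passes 0.05 or a number of a turn 0.15, either way. A call with a gripper value outside its range is refused whole. The fingers move at their own pace and stop on an object; FORCE is the grip in N (left out, the last holds). Time passes only in rows, so rows that do not move let the fingers close, or fill a call up. It gives the time, the measured TCP pose, the force and the opening at its end, in the units of the state.
- r.observe(): the state, without advancing time (a new reading comes with each control period).
- r.grab_frame(name): name is "scene" or "top" or "wrist"; returns (picture, depth): 480x640x3 uint8, red, green, blue; 480x640 float32, m along the optical axis (not along the pixel's ray), 0 where there is no reading.
- r.camera_model(name): a dict with "camera_matrix" (3x3 intrinsics, pixels), "position" and "rotation" of the camera in the world; the wrist camera has in their place "hand_eye" (4x4, takes a point from camera to tool coordinates, whose origin is the TCP and whose axes are the tool frame's). Camera axes: x right, y up, looking along -z (the intrinsics and any distortion apply to the point x, -y, -z); pixel columns grow to the right and rows downward; lengths in m; the calibration is good to about 2 mm. A picture is of the moment at which its call begins: read the wrist's pose just before it. camera_model takes no time and is no camera call.
- r.sign_off(): hands the job in, once; it reports no verdict.
The state is a dict: "clock": time; "joints": joint angles; "joint_velocities": joint speeds; "joint_efforts": joint torques, N m; "ee_pos": TCP position; "tool_rot": TCP orientation; "ft_force": force on the tool from outside, world axes, zero at the start; "wrist_torque": the same for the moment, N m; "width": finger opening in m.
Only numpy, scipy, OpenCV 4.12 (cv2) and the standard library are available. Lean on these libraries where they do the work, as an engineer would, in place of code of your own. Each camera call takes 0.05 s, during which the arm holds its last target.

## Working session

There is one attempt and no reset: what is moved stays moved. The work goes in short steps, Python scripts to look and compute and a shell command to move; the robot and the scene stay as the last step left them, time stands still between calls to the robot, and variables do not carry over. Pictures are saved under pics/ and viewed, and the job is handed in when it is done.

```bash
mkdir -p pics; python3 - <<'E'
from bench import r
import cv2,json
s=r.observe(); print({k:(v if not hasattr(v,'tolist') else v.tolist()) for k,v in s.items()})
for n in("scene","top","wrist"):
    c=r.camera_model(n); print(n,c)
for n in("scene","top"):
    p,d=r.grab_frame(n)
    cv2.imwrite(f"pics/{n}0.png",p[:,:,::-1])
    import numpy as np; np.save(f"pics/{n}0.npy",d)
print(r.observe()['clock'])
E
```

```text
{'clock': 0.0, 'joints': [-1.3445049877179849, 0.528493724020408, 1.4339158654759125, 1.4386737598581318e-05, 1.181405943600937, -0.1785286363928635], 'joint_velocities': [0.0015937577243023723, 0.0007977051001951216, -0.0019084134257736519, -0.000643402127313572, 0.000567866491660114, 0.0006155293162414971], 'joint_efforts': [-0.00042616760765668005, -44.23562049865723, -17.802690267562866, -0.0002983698323077988, 0.008581340953242034, 1.8261705747590895e-06], 'ee_pos': [0.24601542032834733, -0.5737953807814311, 0.24731234280319198], 'tool_rot': [[0.3938477285432529, -0.9191755712339501, -0.00048576543888217223], [-0.9191731021323035, -0.39384781695775084, 0.002169192036629039], [-0.0021851859870418403, -0.00040782883103444894, -0.9999975293158713]], 'ft_force': [-0.15723846291571905, 0.49193017849426146, 0.09035463142819102], 'wrist_torque': [-0.0861507764084433, -0.006104960820285215, 0.04899432706805261], 'width': 0.0853524838776586}
scene {'camera_matrix': array([[450.89111713,   0.        , 322.2785159 ],
       [  0.        , 450.89111713, 244.33881849],
       [  0.        , 
[... 477 characters left out ...]
76]), 'rotation': array([[-0.02940867,  0.99512046, -0.09418284],
       [-0.99917685, -0.02663245,  0.03059969],
       [ 0.02794205,  0.0950052 ,  0.99508455]])}
wrist {'camera_matrix': array([[405.16031883,   0.        , 321.73490597],
       [  0.        , 405.16031883, 240.60568516],
       [  0.        ,   0.        ,   1.        ]]), 'hand_eye': array([[ 9.99999552e-01, -4.32390336e-04,  8.42603763e-04,
         1.19521194e-03],
       [-1.66224821e-04, -9.56016172e-01, -2.93313913e-01,
        -7.53929563e-02],
       [ 9.32368925e-04,  2.93313642e-01, -9.56015815e-01,
        -1.25801106e-01],
       [ 0.00000000e+00,  0.00000000e+00,  0.00000000e+00,
         1.00000000e+00]])}
0.1
```

View pics/top0.png

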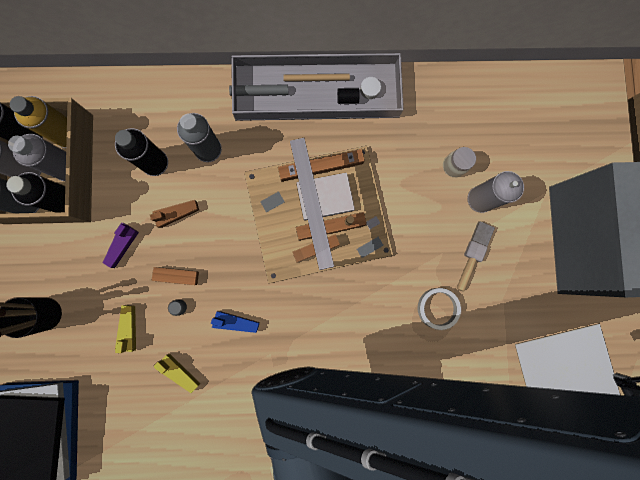

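View pics/scene0.png

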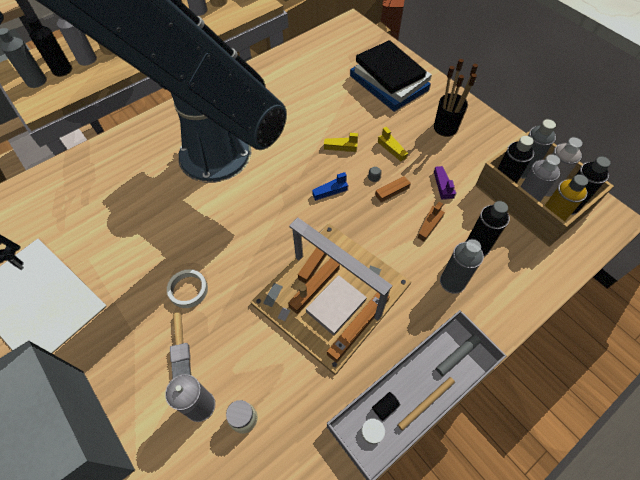

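The top view shows the jig around (320,215). The brown wooden wedge is at (175,213) with its tab at the left end (160,217), and the offcut is at (175,275). Next I'll enlarge both areas.

```bash
cat > h.py <<'E'
import numpy as np,cv2
from bench import r
def pose(n,s=None):
    c=r.camera_model(n)
    if n!="wrist": return c["camera_matrix"],np.array(c["position"]),np.array(c["rotation"])
    H=np.array(c["hand_eye"]);R=np.array(s['tool_rot']);p=np.array(s['ee_pos'])
    return c["camera_matrix"],p+R@H[:3,3],R@H[:3,:3]
def ray(P,u,v):
    K,p,R=P; d=np.array([(u-K[0,2])/K[0,0],-(v-K[1,2])/K[1,1],-1.]); return p,R@d
def onz(P,u,v,z):
    p,d=ray(P,u,v); return p+d*(z-p[2])/d[2]
def dep(P,D,u,v):
    p,d=ray(P,u,v); return p+d*D[int(round(v)),int(round(u))]
def proj(P,X):
    K,p,R=P; c=R.T@(np.array(X)-p); return np.array([K[0,2]+K[0,0]*c[0]/-c[2],K[1,2]-K[1,1]*c[1]/-c[2]])
def tri(P1,a,P2,b):
    p1,d1=ray(P1,*a);p2,d2=ray(P2,*b)
    A=np.stack([d1,-d2],1);t=np.linalg.lstsq(A,p2-p1,rcond=None)[0]
    x1=p1+t[0]*d1;x2=p2+t[1]*d2
    return (x1+x2)/2,np.linalg.norm(x1-x2)
E
python3 - <<'E'
import cv2
def crop(n,x,y,w,h,k,o):
    a=cv2.imread(f'pics/{n}0.png')[y:y+h,x:x+w]
    cv2.imwrite(f'pics/{o}.png',cv2.resize(a,None,fx=k,fy=k,interpolation=cv2.INTER_CUBIC))
crop('top',235,130,170,160,4.5 and 4,'tj')
crop('top',100,110,130,120,5,'tw')
crop('scene',240,210,180,170,3.5 and 4 if 0 else 3.5,'sj')
crop('scene',400,160,120,100,6,'sw')
E
```

```text
(no output)
```

View pics/tj.png

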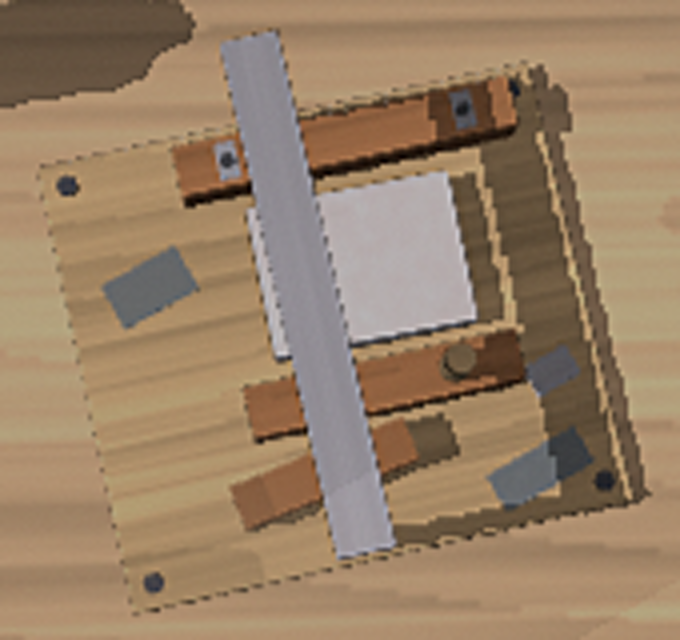

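View pics/tw.png

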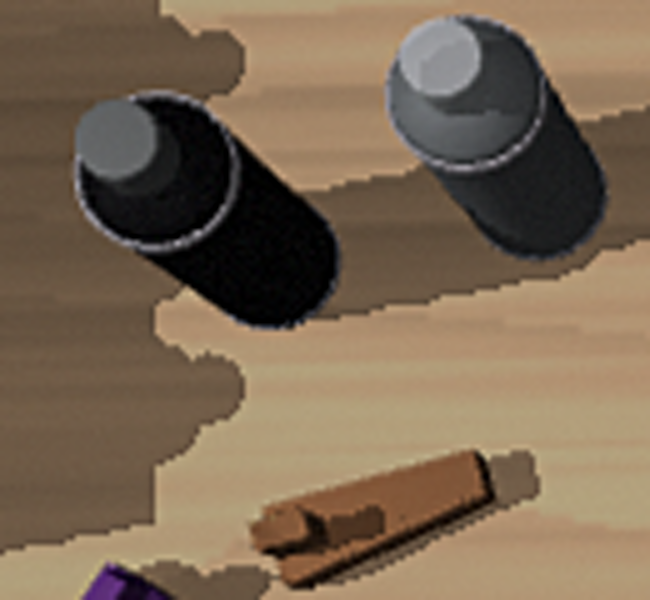

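View pics/sj.png

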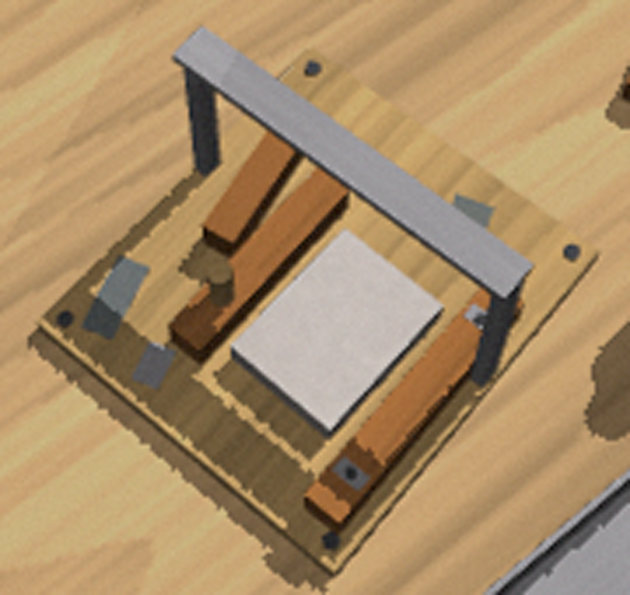

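View pics/sw.png

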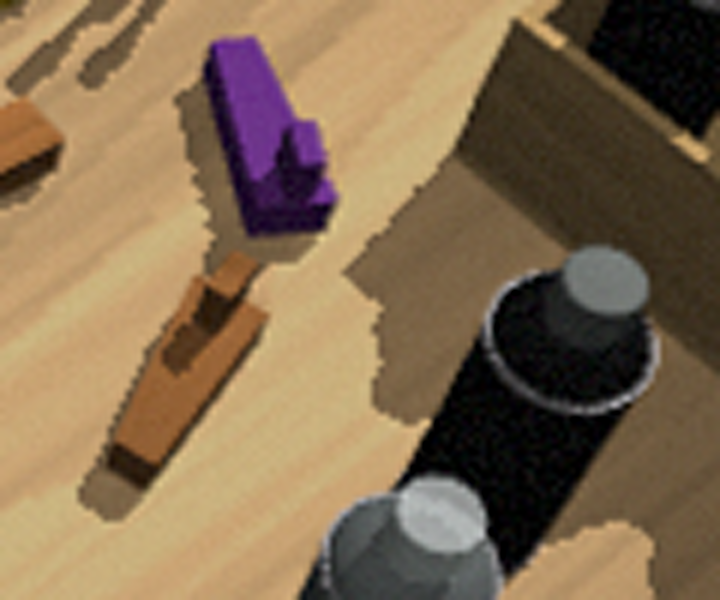

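```bash
cat > fit.py <<'E'
from h import *
from scipy.optimize import least_squares
T=pose('top');S=pose('scene')
def fit(obs,x0,z0=0,free=False):
    def f(q):
        c,s=np.cos(q[2]),np.sin(q[2]);o=[]
        for P,uv,X in obs:
            W=[q[0]+c*X[0]-s*X[1],q[1]+s*X[0]+c*X[1],X[2]+z0+(q[3] if free else 0)]
            o+=list(proj(P,W)-uv)
        return np.array(o)
    q=least_squares(f,x0,loss='soft_l1')
    return q.x,f(q.x).reshape(-1,2)
E
python3 - <<'E'
from fit import *
tj=lambda u,v:(235+u/4,130+v/4); tw=lambda u,v:(100+u/5,110+v/5)
sj=lambda u,v:(240+u/3.5,210+v/3.5); sw=lambda u,v:(400+u/6,160+v/6)
o=[(T,tj(40,167),(-.18,.155,.015)),(T,tj(133,610),(-.18,-.115,.015)),(T,tj(530,65),(.12,.155,.015)),(T,tj(645,497),(.12,-.115,.015)),
(S,sj(310,52),(-.18,-.115,.015)),(S,sj(597,255),(-.18,.155,.015)),(S,sj(335,572),(.12,.155,.015)),(S,sj(35,325),(.12,-.115,.015))]
q,e=fit(o,[.5,0,-1.4,0],free=True);print(q,np.degrees(q[2]));print(e.round(1))
q,e=fit(o,[.5,0,-1.4]);print(q)
c,s=np.cos(q[2]),np.sin(q[2]);R=np.array([[c,-s],[s,c]])
def J(W): return np.r_[R.T@(W[:2]-q[:2]),W[2]]*1000
D=np.load('pics/top0.npy');DS=np.load('pics/scene0.npy')
print('rail',J(dep(T,D,*tj(300,250))),'panel',J(dep(T,D,*tj(400,260))),'bed',J(dep(T,D,*tj(90,420))),'cleat',J(dep(T,D,*tj(280,490))))
for n,p in dict(fl=(185,205),fr=(518,135)).items(): print('fence foot-> top edge',n,J(onz(T,*tj(*p),.045)))
for n,p in dict(bl=(245,385),br=(522,330),b2=(255,438),b3=(525,380),peg=None).items() if 0 else []: pass
print('bar far-left',J(onz(T,*tj(245,385),.045)),'bar near left',J(onz(T,*tj(255,438),.045)))
print('peg top',J(tri(T,tj(460,358),S,sj(219,268))[0]))
print('peg top',J(onz(T,*tj(462,357),.085)),J(onz(S,*sj(219,265),.085)))
print('cleat pts',J(onz(T,*tj(410,420),.045)),J(onz(T,*tj(230,487),.045)))
for p in [(445,172),(475,318),(250,210),(278,357)]: print('panel',J(onz(T,*tj(*p),.037)))
for p in [(345,230),(442,310),(330,432),(232,352)]: print('panelS',J(onz(S,*sj(*p),.037)))
o=[(T,tw(474,451),(.087,.0193,.024)),(T,tw(492,489),(.087,-.0027,.024)),(T,tw(283,572),(-.013,-.0194,.024)),
(S,sw(112,437),(.087,-.0027,.024)),(S,sw(155,462),(.087,.0193,.024)),(S,sw(265,318),(-.013,.0193,.024))]
w,e=fit(o,[.5,.35,-1.4,0],free=True);print(w);print(e.round(1))
w,e=fit(o,[.5,.35,-1.4]);print('wedge',w,np.degrees(w[2]));print(e.round(1))
print('W top depth',dep(T,D,*tw(400,490)))
for n,c in (('a',(470,95)),('b',(160,170))): print(n,onz(T,*tw(*c),.165))
E
```

```text
[ 0.56383788 -0.05081125 -1.37721715 -0.00440575] -78.90873029304639
[[-0.3 -0.1]
 [ 0.6  0.6]
 [-0.3 -0.8]
 [-2.5  0.5]
 [-0.2 -0.7]
 [ 0.5  0. ]
 [-0.9  1.8]
 [-0.3  0.2]]
[ 0.56418329 -0.05133702 -1.37611359]
rail [-50.453657    40.12911241 176.17188136] panel [13.03580773 48.42540868 39.8144875 ] bed [-1.82396292e+02 -3.79904402e-02  1.42693296e+01] cleat [-83.80098668 -66.10818064  42.20004011]
fence foot-> top edge fl [-100.9483911   105.48205226   45.        ]
fence foot-> top edge fr [ 95.88585945 104.18056313  45.        ]
bar far-left [-90.0976267   -3.56060685  45.        ] bar near left [-91.17864005 -34.34454484  45.        ]
peg top [ 27.20944987 -20.01381953  87.38053045]
peg top [ 28.75196279 -19.46100052  85.        ] [ 24.80450577 -22.246384    85.        ]
cleat pts [ -2.9314356  -43.67117375  45.        ] [-111.04786755  -58.38980768   45.        ]
panel [50.74078191 93.82063286 37.        ]
panel [48.02455156  6.42225864 37.        ]
panel [-64.88939571  96.37379339  37.        ]
panel [-67.96966966   9.09894779  37.        ]
panelS [-68.09439317  11.27601435  37.        ]
panelS [-63.78503052 100.40451071  37.        ]
panelS [52.46442677 96.97514443 37.        ]
panelS [51.9408821  10.91002618 37.        ]
[ 0.57730541  0.34808876 -1.35200516  0.00494738]
[[ 0.7 -1.3]
 [-0.7  0.2]
 [-0.2  1. ]
 [-0.5  0.1]
 [-0.5  0.5]
 [ 1.2 -0.3]]
wedge [ 0.57639246  0.34988255 -1.34422518] -77.01842955013191
[[ 0.3 -0.8]
 [-1.1  0.7]
 [-0.2  1.7]
 [-0.4  0.7]
 [-0.4  1. ]
 [ 1.   0.1]]
W top depth [0.59546641 0.30443085 0.02358232]
a [0.73225998 0.23713657 0.165     ]
b [0.70359656 0.36108878 0.165     ]
```

```bash
cat > go.py <<'E'
import sys,json
from h import *
from scipy.spatial.transform import Rotation as Ro
QJ=(0.5642,-0.0510,-1.377)
try: QJ=tuple(json.load(open('jig.json')))
except Exception: pass
c,s=np.cos(QJ[2]),np.sin(QJ[2]);RJ=np.array([[c,-s,0],[s,c,0],[0,0,1.]]);PJ=np.array([QJ[0],QJ[1],0])
J2W=lambda X:PJ+RJ@np.array(X)
W2J=lambda X:RJ.T@(np.array(X)-PJ)
def plan(W,R):
    st=r.observe();A=np.array(st['tool_rot']);p=np.array(st['ee_pos'])
    print('t',st['clock'],'turn(tool)',Ro.from_matrix(A.T@R).as_rotvec().round(3),'shift in current axes',(A.T@(W-p)).round(4),'in final axes',(R.T@(W-p)).round(4),'f',np.round(st['ft_force'],1))
DOWN_P=RJ@np.array([[1,0,0],[0,-1,0],[0,0,-1.]])     # tool x=jig x
DOWN_W=RJ@np.array([[0,1,0],[1,0,0],[0,0,-1.]])      # tool x=jig y, y=jig x
if __name__=='__main__':
    R={'P':DOWN_P,'W':DOWN_W}[sys.argv[1]];plan(J2W([float(v)/1000 for v in sys.argv[2:5]]),R)
E
python3 go.py P 30 -55 280
```

```text
t 0.1 turn(tool) [-0.     0.002  0.211] shift in current axes [-0.3376 -0.4383 -0.0318] in final axes [-0.4218 -0.3579 -0.0326] f [-0.  -0.6  0. ]
```

```bash
python3 -m crank '[[[0,0,0.105],[0,0,-0.02],1],[[0,0,0.105],[0,0,-0.012],1],[[0,0,0],[-0.03,-0.025,0],1],[[0,0,0],[-0.035,-0.03,0],1],[[0,0,0],[-0.035,-0.03,0],1]]' 20
python3 -m crank '[[[0,0,0],[-0.035,-0.03,0],1],[[0,0,0],[-0.035,-0.03,0],1],[[0,0,0],[-0.035,-0.03,0],1],[[0,0,0],[-0.035,-0.03,0],1],[[0,0,0],[-0.035,-0.03,0],1]]'
python3 go.py P 30 -55 280
```

```text
clock: 0.6
ee_pos: [0.3103, -0.4586, 0.2798]
tool_rot: [[0.192, -0.981, -0.0], [-0.981, -0.192, 0.001], [-0.001, -0.0, -1.0]]
ft_force: [1.5, 0.2, -0.1]
width: 0.0123
clock: 1.1
ee_pos: [0.4239, -0.2573, 0.2801]
tool_rot: [[0.193, -0.981, -0.0], [-0.981, -0.193, 0.0], [-0.001, 0.0, -1.0]]
ft_force: [0.6, -0.8, 0.2]
width: -0.0
t 1.1 turn(tool) [0.    0.001 0.001] shift in current axes [-1.453e-01 -1.225e-01  1.000e-04] in final axes [-1.454e-01 -1.224e-01  1.000e-04] f [ 0.6 -0.8  0.2]
```

```bash
python3 -m crank '[[[0,0,0],[-0.035,-0.03,0],1],[[0,0,0],[-0.035,-0.03,0],1],[[0,0,0],[-0.035,-0.03,0],1],[[0,0,0],[-0.035,-0.03,0],1],[[0,0,0],[-0.005,-0.003,0],1]]'
python3 - <<'E'
from go import *
s=r.observe();p,d=r.grab_frame('wrist')
cv2.imwrite('pics/w1.png',p[:,:,::-1]);np.save('pics/w1.npy',d)
json.dump({k:np.array(s[k]).tolist() for k in('ee_pos','tool_rot')},open('pics/w1.json','w'))
E
```

```text
clock: 1.6
ee_pos: [0.5175, -0.0888, 0.2801]
tool_rot: [[0.199, -0.98, 0.001], [-0.98, -0.199, 0.002], [-0.002, -0.001, -1.0]]
ft_force: [-0.9, -0.1, 0.0]
width: -0.0
```

View pics/w1.png

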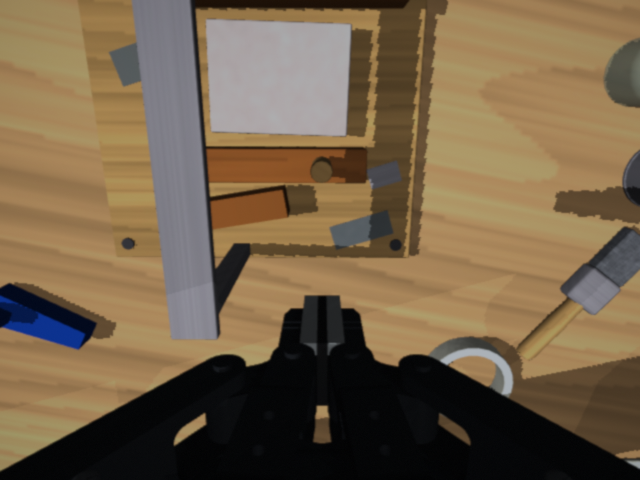

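The wrist view shows the peg top at (320,170), the bed's near corners at (117,257) and (408,257), the panel at (207..350, 20..136) and the cleat's nose end near (287,187). I'll refit the jig from all three views.

```bash
python3 - <<'E'
import cv2
a=cv2.imread('pics/w1.png')
cv2.imwrite('pics/w1a.png',cv2.resize(a[0:270,180:440],None,fx=2.2,fy=2.2,interpolation=cv2.INTER_CUBIC))
E
```

```text
(no output)
```

View pics/w1a.png

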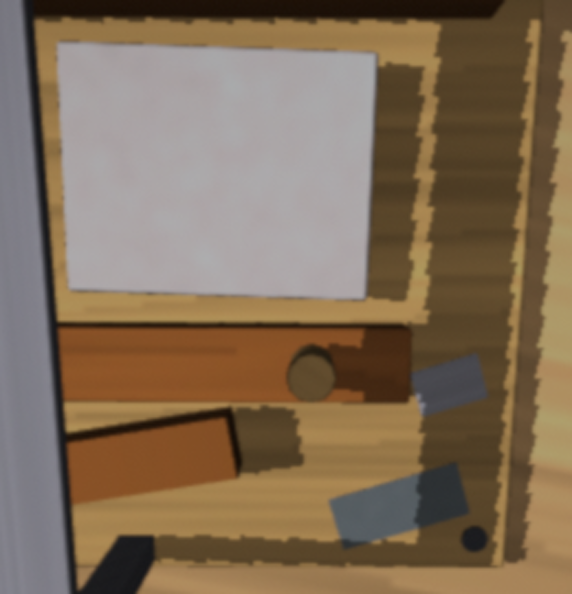

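```bash
python3 - <<'E'
from go import *
from fit import fit,T,S
st=json.load(open('pics/w1.json'));W=pose('wrist',st)
tj=lambda u,v:(235+u/4,130+v/4); sj=lambda u,v:(240+u/3.5,210+v/3.5); wc=lambda u,v:(180+u/2.2,v/2.2)
ow=[(W,(117,257),(-.18,-.115,.015)),(W,wc(503,565),(.12,-.115,.015)),(W,wc(229,417),(-.005,-.0395,.045))]
o=[(T,tj(40,167),(-.18,.155,.015)),(T,tj(133,610),(-.18,-.115,.015)),(T,tj(530,65),(.12,.155,.015)),
(S,sj(310,52),(-.18,-.115,.015)),(S,sj(597,255),(-.18,.155,.015)),(S,sj(35,325),(.12,-.115,.015))]
for oo in (ow,ow+o):
    q,e=fit(oo,[.564,-.051,-1.377]);print(q,e.round(1).tolist())
q[:2]=q[:2]
json.dump([float(x) for x in q],open('jig.json','w'))
import importlib,go;importlib.reload(go);W2J=go.W2J
D=np.load('pics/w1.npy')
m=lambda p,z:(W2J(onz(W,*wc(*p),z))*1000).round(1)
print('peg',m((310,374),.085),W2J(dep(W,D,*wc(310,374)))*1000,'bar edges',m((200,328),.045),m((200,402),.045),'right end',m((412,365),.045))
print('peg tri W/T,W/S',W2J(tri(W,wc(310,374),T,tj(461,358))[0])*1000,W2J(tri(W,wc(310,374),S,sj(219,266))[0])*1000)
print('cleat nose',m((229,417),.045),m((239,476),.045),'face',m((68,443),.045))
for p in [(57,42),(376,53),(365,299),(69,291)]: print('panel',m(p,.037))
print('fence',m((200,17),.015),m((200,12),.045))
E
python3 go.py P 30 -60 280
```

```text
[ 0.56357977 -0.04979087 -1.37131736] [[-0.1, 0.1], [1.6, 0.8], [-0.9, -0.5]]
[ 0.56353004 -0.05066102 -1.37735473] [[-0.1, -0.7], [1.7, 1.6], [-0.2, -0.3], [-0.6, -0.5], [0.4, 0.7], [-0.1, -1.2], [-0.2, -1.6], [0.8, -0.9], [-0.6, -0.6]]
peg [ 28.2 -17.1  85. ] [ 28.21134872 -17.18388434  84.66300907] bar edges [-15.6  -4.4  45. ] [-16.5 -33.8  45. ] right end [ 68.9 -18.3  45. ]
peg tri W/T,W/S [ 28.92756131 -18.27871918  79.47580741] [ 28.86609073 -16.79618073  95.23852991]
cleat nose [ -4.8 -39.8  45. ] [ -1.2 -64.5  45. ] face [-71.3 -51.1  45. ]
panel [-66.6  98.4  37. ]
panel [51.8 95.6 37. ]
panel [49.9  6.9 37. ]
panel [-68.6   9.1  37. ]
fence [-15.8 112.1  15. ] [-12.3 106.8  45. ]
t 1.65 turn(tool) [0.    0.001 0.006] shift in current axes [ 0.0003  0.0065 -0.0001] in final axes [ 0.0004  0.0065 -0.0001] f [-0.1 -0.3 -0.5]
```

```bash
python3 -m crank '[[[0,0,0.006],[0,0.002,0.04],1],[[0,0,0],[0,0,0.045],1],[[0,0,0],[0,0,0.045],1],[[0,0,0],[0,0,0.045],1],[[0,0,0],[0,0,0.03],1]]'
python3 -m crank '[[[0,0,0],[0,-0.006,0],1],[[0,0,0],[0,-0.004,0],1],[[0,0,0],[0,-0.003,0],1],[[0,0,0],[0,-0.003,0],1],[[0,0,0],[0,-0.002,0],1]]'
python3 go.py P 30 -38 75
```

```text
clock: 2.15
ee_pos: [0.5121, -0.0944, 0.0726]
tool_rot: [[0.186, -0.982, -0.004], [-0.982, -0.186, 0.001], [-0.002, 0.004, -1.0]]
ft_force: [0.9, 0.2, 0.1]
width: 0.0002
clock: 2.65
ee_pos: [0.5326, -0.0905, 0.0769]
tool_rot: [[0.188, -0.982, 0.002], [-0.982, -0.188, -0.001], [0.002, -0.002, -1.0]]
ft_force: [-1.0, -0.0, 1.6]
width: -0.0002
t 2.65 turn(tool) [-0.002 -0.002 -0.004] shift in current axes [-0.0031  0.      0.0019] in final axes [-0.0031  0.      0.0019] f [-1.  -0.   1.6]
```

```bash
python3 -m crank '[[[0,0,0],[-0.001,-0.003,0],1],[[0,0,0],[-0.001,-0.003,0],1],[[0,0,0],[0,-0.003,0],1],[[0,0,0],[0,-0.003,0],1],[[0,0,0],[0,-0.003,0],1]]'
python3 go.py P 30 -15 75
```

```text
clock: 3.15
ee_pos: [0.5457, -0.0849, 0.0752]
tool_rot: [[0.188, -0.982, -0.002], [-0.982, -0.188, 0.001], [-0.001, 0.001, -1.0]]
ft_force: [-2.7, -0.6, 2.4]
width: 0.0002
t 3.15 turn(tool) [ 0.001  0.001 -0.004] shift in current axes [-0.0003 -0.0091  0.0002] in final axes [-0.0002 -0.0091  0.0002] f [-2.7 -0.6  2.4]
```

```bash
python3 -m crank '[[[0,0,0],[0,-0.001,0],1],[[0,0,0],[0,-0.001,0],1],[[0,0,0],[0,-0.001,0],1],[[0,0,0],[0,-0.001,0],1],[[0,0,0],[0,-0.001,0],1]]'
python3 go.py P 30 -15 75
```

```text
clock: 3.65
ee_pos: [0.5509, -0.0841, 0.0751]
tool_rot: [[0.188, -0.982, -0.001], [-0.982, -0.188, 0.001], [-0.001, 0.0, -1.0]]
ft_force: [-2.8, 1.1, 0.9]
width: 0.0001
t 3.65 turn(tool) [ 0.     0.001 -0.005] shift in current axes [-0.0004 -0.0038  0.0001] in final axes [-0.0004 -0.0038  0.0001] f [-2.8  1.1  0.9]
```

```bash
python3 -m crank '[[[0,0,0],[0,-0.001,0],1],[[0,0,0],[0,-0.001,0],1],[[0,0,0],[0,-0.001,0],1],[[0,0,0],[0,-0.0005,0],1],[[0,0,0],[0,-0.0005,0],1]]'
python3 go.py P 30 -15 75
```

```text
clock: 4.15
ee_pos: [0.5549, -0.0835, 0.0752]
tool_rot: [[0.188, -0.982, -0.0], [-0.982, -0.188, 0.0], [-0.0, 0.0, -1.0]]
ft_force: [-2.8, 0.9, 0.1]
width: 0.0001
t 4.15 turn(tool) [ 0.     0.    -0.005] shift in current axes [-0.0006  0.0003  0.0002] in final axes [-0.0006  0.0003  0.0002] f [-2.8  0.9  0.1]
```

```bash
python3 -m crank '[[[0,0,0],[0,-0.0005,0],1],[[0,0,0],[0,-0.0005,0],1],[[0,0,0],[0,-0.0005,0],1],[[0,0,0],[0,-0.0005,0],1],[[0,0,0],[0,-0.0005,0],1]]'
python3 go.py P 30 -15 75
```

```text
clock: 4.65
ee_pos: [0.5562, -0.0833, 0.0752]
tool_rot: [[0.188, -0.982, -0.003], [-0.982, -0.188, -0.0], [-0.001, 0.003, -1.0]]
ft_force: [-6.8, -1.8, 1.1]
width: -0.0
t 4.65 turn(tool) [ 0.003  0.001 -0.004] shift in current axes [-0.0006  0.0016  0.0002] in final axes [-0.0006  0.0016  0.0002] f [-6.8 -1.8  1.1]
```

```bash
python3 -m crank '[[[0,0,0],[0,-0.0003,0],1],[[0,0,0],[0,-0.0003,0],1],[[0,0,0],[0,0,0],1],[[0,0,0],[0,0,0],1],[[0,0,0],[0,0,0],1]]'
python3 go.py P 30 -15 75
```

```text
clock: 5.15
ee_pos: [0.5562, -0.0833, 0.0752]
tool_rot: [[0.188, -0.982, -0.004], [-0.982, -0.188, 0.0], [-0.001, 0.004, -1.0]]
ft_force: [-6.4, -1.9, 2.6]
width: -0.0005
t 5.15 turn(tool) [ 0.004  0.001 -0.004] shift in current axes [-0.0006  0.0016  0.0002] in final axes [-0.0006  0.0016  0.0002] f [-6.4 -1.9  2.6]
```

```bash
python3 -m crank '[[[0,0,0],[0,-0.0005,0],1],[[0,0,0],[0,-0.0005,0],1],[[0,0,0],[0,-0.0005,0],1],[[0,0,0],[0,0,0],1],[[0,0,0],[0,0,0],1]]'
python3 - <<'E'
from go import *
plan(J2W([.03,-.015,.075]),DOWN_P)
p,d=r.grab_frame('wrist');cv2.imwrite('pics/w2.png',p[:,:,::-1])
s=r.observe();json.dump({k:np.array(s[k]).tolist() for k in('ee_pos','tool_rot')},open('pics/w2.json','w'))
p,d=r.grab_frame('top');cv2.imwrite('pics/t2.png',cv2.resize(p[130:290,235:405,::-1],None,fx=4,fy=4,interpolation=cv2.INTER_CUBIC))
E
```

```text
clock: 5.65
ee_pos: [0.5563, -0.0833, 0.0752]
tool_rot: [[0.189, -0.982, -0.007], [-0.982, -0.189, -0.0], [-0.001, 0.007, -1.0]]
ft_force: [-9.8, -3.0, 3.7]
width: 0.0
t 5.65 turn(tool) [ 0.007  0.001 -0.003] shift in current axes [-0.0006  0.0016  0.0002] in final axes [-0.0006  0.0016  0.0002] f [-9.8 -3.   3.7]
```

View pics/w2.png

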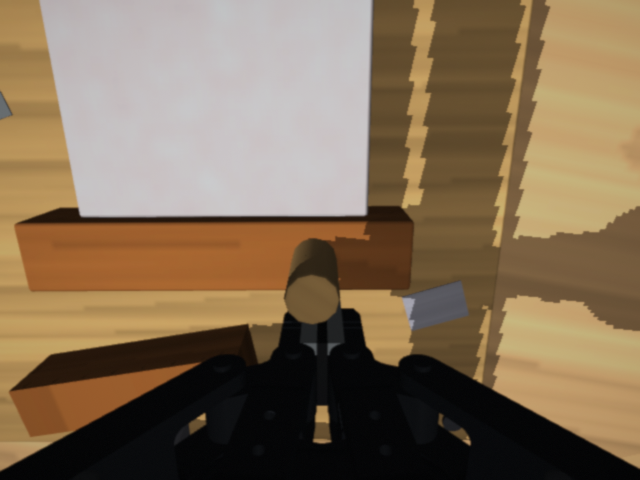

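Bar and panel are in full-width contact, the panel edge is parallel to the bar and the push reads about 10 N. I'll back off, lift and go to the wedge.

```bash
python3 -m crank '[[[0,0,0],[0,0.008,0],1],[[0,0,0],[0,0.008,0],1],[[0,0,0],[0,0,-0.045],1],[[0,0,0],[0,0,-0.05],1],[[0,0,0],[0,0,-0.05],1]]'
python3 -m crank '[[[0,0,-0.14],[0,0,-0.04],1],[[0,0,-0.15],[0,0,-0.03],1],[[0,0,-0.15],[0,0,0],1],[[0,0,-0.15],[0,0,0],1],[[0,0,-0.15],[0,0,0],1]]'
python3 - <<'E'
from go import *
p,d=r.grab_frame('wrist');cv2.imwrite('pics/w3.png',p[:,:,::-1])
E
```

```text
clock: 6.25
ee_pos: [0.5445, -0.0862, 0.2219]
tool_rot: [[0.187, -0.982, 0.002], [-0.982, -0.187, -0.0], [0.001, -0.002, -1.0]]
ft_force: [1.7, 0.5, 0.5]
width: 0.0003
clock: 6.75
ee_pos: [0.5448, -0.0862, 0.2914]
tool_rot: [[0.804, -0.594, 0.005], [-0.594, -0.804, -0.001], [0.004, -0.002, -1.0]]
ft_force: [-0.3, -0.4, 0.1]
width: -0.0
```

View pics/w3.png

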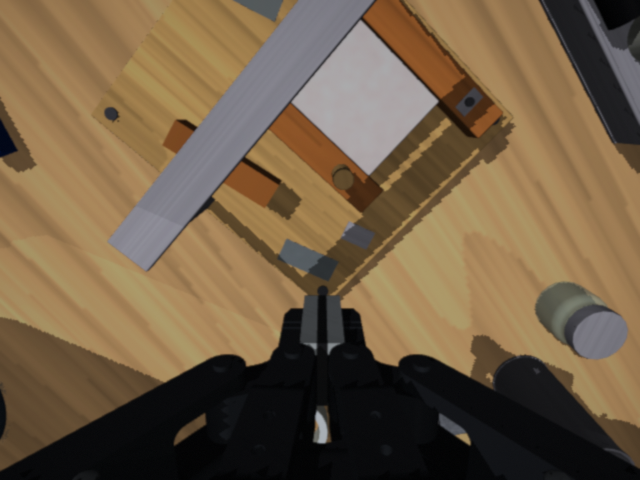

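```bash
python3 -m crank '[[[0,0,-0.15],[0,0,0],0.5],[[0,0,-0.15],[0,0,0],0.5],[[0,0,-0.15],[0,0,0],0.5],[[0,0,-0.15],[0,0,0],0.5],[[0,0,-0.15],[0,0,0],0.5]]'
python3 - <<'E'
from go import *
a=-1.348;R=np.array([[-np.sin(a),np.cos(a),0],[np.cos(a),np.sin(a),0],[0,0,-1.]])
plan(np.array([.577,.349,.28]),R)
E
```

```text
clock: 7.3
ee_pos: [0.5445, -0.0861, 0.2906]
tool_rot: [[0.994, 0.111, 0.003], [0.111, -0.994, -0.001], [0.003, 0.001, -1.0]]
ft_force: [0.1, 0.9, 0.4]
width: 0.0425
t 7.3 turn(tool) [ 0.001 -0.002 -0.111] shift in current axes [ 0.0806 -0.4288  0.0104] in final axes [ 0.1278 -0.4171  0.0106] f [0.1 0.9 0.4]
```

```bash
python3 -m crank '[[[0,0,-0.111],[0,0,0],0.5],[[0,0,0],[0.015,-0.04,0],0.5],[[0,0,0],[0.015,-0.045,0],0.5],[[0,0,0],[0.015,-0.045,0],0.5],[[0,0,0],[0.015,-0.045,0],0.5]]'
python3 -m crank '[[[0,0,0],[0.015,-0.045,0],0.5],[[0,0,0],[0.015,-0.045,0],0.5],[[0,0,0],[0.015,-0.045,0],0.5],[[0,0,0],[0.015,-0.04,0.01],0.5],[[0,0,0],[0.008,0,0],0.5]]'
python3 -m crank '[[[0,0,0],[0,0,0.03],0.5],[[0,0,0],[0,0,0.03],0.5],[[0,0,0],[0,0,0],0.5],[[0,0,0],[0,0,0],0.5],[[0,0,0],[0,0,0],0.5]]'
python3 - <<'E'
from go import *
s=r.observe();p,d=r.grab_frame('wrist')
cv2.imwrite('pics/w4.png',p[:,:,::-1]);np.save('pics/w4.npy',d)
json.dump({k:np.array(s[k]).tolist() for k in('ee_pos','tool_rot')},open('pics/w4.json','w'))
E
```

```text
clock: 7.8
ee_pos: [0.5652, 0.0995, 0.2907]
tool_rot: [[0.977, 0.214, 0.003], [0.214, -0.977, 0.0], [0.003, 0.0, -1.0]]
ft_force: [0.7, -0.7, -0.1]
width: 0.0428
clock: 8.3
ee_pos: [0.5918, 0.2891, 0.2792]
tool_rot: [[0.975, 0.221, 0.0], [0.221, -0.975, 0.003], [0.001, -0.003, -1.0]]
ft_force: [-0.4, -1.0, 0.3]
width: 0.0424
clock: 8.8
ee_pos: [0.5942, 0.2835, 0.2223]
tool_rot: [[0.976, 0.216, 0.004], [0.216, -0.976, 0.001], [0.004, -0.0, -1.0]]
ft_force: [-0.6, 0.3, 0.3]
width: 0.043
```

View pics/w4.png

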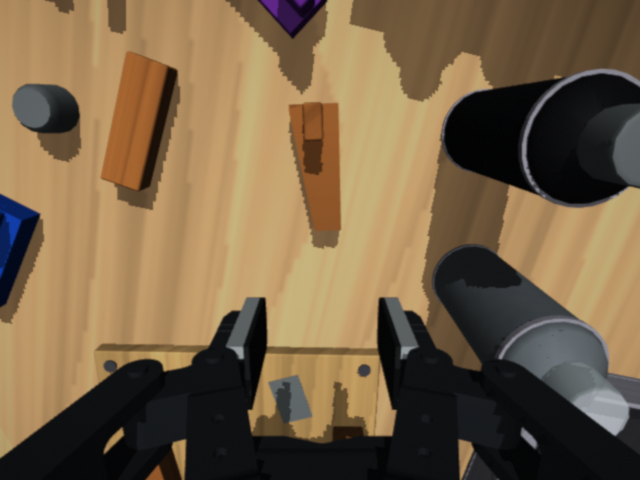

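The wrist view shows the wedge with its heel at (290..338,104), its nose at (315..340,229) and the tab top at (303..322, 102..139). Its straight side faces right. The cans stand clear to the right.

```bash
python3 - <<'E'
import cv2
a=cv2.imread('pics/w4.png')
cv2.imwrite('pics/w4a.png',cv2.resize(a[90:250,260:370],None,fx=3.7,fy=3.7,interpolation=cv2.INTER_CUBIC))
E
```

```text
(no output)
```

View pics/w4a.png

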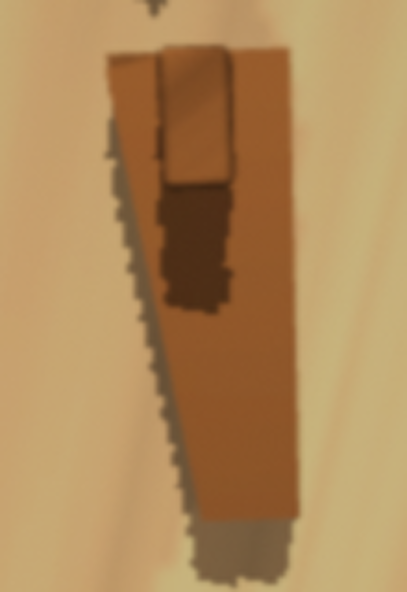

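```bash
python3 - <<'E'
from go import *
from fit import fit,T,S
W=pose('wrist',json.load(open('pics/w4.json')))
c=lambda u,v:(260+u/3.7,90+v/3.7)
tw=lambda u,v:(100+u/5,110+v/5);sw=lambda u,v:(400+u/6,160+v/6)
o=[(W,c(107,56),(-.013,-.0194,.024)),(W,c(290,48),(-.013,.0193,.024)),(W,c(198,519),(.087,-.0027,.024)),(W,c(299,517),(.087,.0193,.024)),
(W,c(163,46),(-.013,-.007,.054)),(W,c(226,46),(-.013,.007,.054)),(W,c(167,183),(.013,-.007,.054)),(W,c(229,181),(.013,.007,.054))]
o2=[(T,tw(474,451),(.087,.0193,.024)),(T,tw(492,489),(.087,-.0027,.024)),(T,tw(283,572),(-.013,-.0194,.024)),
(S,sw(112,437),(.087,-.0027,.024)),(S,sw(155,462),(.087,.0193,.024)),(S,sw(265,318),(-.013,.0193,.024))]
for oo in(o,o+o2):
    q,e=fit(oo,[.577,.35,-1.35,0],free=True);print(q.round(4),abs(e).max())
    q,e=fit(oo,[.577,.35,-1.35]);print(q.round(4),abs(e).max())
q,_=fit(o,[.577,.35,-1.35])
D=np.load('pics/w4.npy');print('tab z',dep(W,D,*c(195,110)),'top z',dep(W,D,*c(260,350)),'tri tab',tri(W,c(195,46),T,tw(267,512)))
a=q[2];R=np.array([[-np.sin(a),np.cos(a),0],[np.cos(a),np.sin(a),0],[0,0,-1.]])
plan(np.array([q[0],q[1],.25]),R)
plan(np.array([q[0],q[1],.047]),R)
E
```

```text
[ 0.5746  0.3513 -1.3279 -0.003 ] 1.8762719520502174
[ 0.5746  0.3515 -1.3276] 1.9050117081496296
[ 0.5747  0.3513 -1.3286 -0.0025] 2.637028939220926
[ 0.5747  0.3514 -1.3289] 2.509515884224612
tab z [0.57392396 0.35259038 0.05348141] top z [0.59764262 0.3066066  0.02415149] tri tab (array([0.57700668, 0.3604343 , 0.04863481]), np.float64(0.013146593272467866))
t 8.85 turn(tool) [-0.    -0.004 -0.025] shift in current axes [-0.0044 -0.0705 -0.0275] in final axes [-0.0027 -0.0706 -0.0275] f [ 0.8 -1.4 -0.2]
t 8.85 turn(tool) [-0.    -0.004 -0.025] shift in current axes [-0.0052 -0.0704  0.1755] in final axes [-0.0027 -0.0706  0.1755] f [ 0.8 -1.4 -0.2]
```

```bash
python3 -m crank '[[[0,0,-0.025],[0,0,0],0.5],[[0,0,0],[-0.002,-0.035,0.02],0.5],[[0,0,0],[-0.001,-0.0355,0.03],0.5],[[0,0,0],[0,0,0.04],0.5],[[0,0,0],[0,0,0.04],0.5]]'
python3 - <<'E'
from go import *
a=-1.3278;R=np.array([[-np.sin(a),np.cos(a),0],[np.cos(a),np.sin(a),0],[0,0,-1.]])
plan(np.array([.5746,.3514,.046]),R)
E
```

```text
clock: 9.35
ee_pos: [0.5734, 0.3532, 0.091]
tool_rot: [[0.97, 0.245, 0.004], [0.245, -0.97, 0.002], [0.004, -0.001, -1.0]]
ft_force: [-0.4, -0.5, -0.5]
width: 0.0426
t 9.35 turn(tool) [-0.001 -0.004  0.004] shift in current axes [0.0005 0.0021 0.045 ] in final axes [0.0007 0.002  0.045 ] f [-0.4 -0.5 -0.5]
```

```bash
python3 -m crank '[[[0,0,0],[0,0,0.025],0.5],[[0,0,0],[0,0,0.02],0.5],[[0,0,0],[0,0,0],0.5],[[0,0,0],[0,0,0],0.9],[[0,0,0],[0,0,0],1]]' 40
python3 -m crank '[[[0,0,0],[0,0,0],1],[[0,0,0],[0,0,0],1],[[0,0,0],[0,0,0],1],[[0,0,0],[0,0,-0.02],1],[[0,0,0],[0,0,-0.03],1]]' 40
python3 go.py W -130 -20 90
```

```text
clock: 9.85
ee_pos: [0.5742, 0.3519, 0.0473]
tool_rot: [[0.97, 0.242, 0.003], [0.242, -0.97, 0.001], [0.004, -0.001, -1.0]]
ft_force: [0.5, -0.9, -0.4]
width: 0.0144
clock: 10.35
ee_pos: [0.571, 0.3505, 0.0939]
tool_rot: [[0.97, 0.241, -0.005], [0.241, -0.97, -0.002], [-0.005, 0.001, -1.0]]
ft_force: [0.3, 1.2, -0.4]
width: 0.0133
t 10.35 turn(tool) [0.001 0.005 0.05 ] shift in current axes [-0.1175  0.2567  0.0047] in final axes [-0.1044  0.2623  0.0039] f [ 0.3  1.2 -0.4]
```

Gripped: the opening is 14 mm, which matches the tab. Next I'll check the bar's new place in the top view taken at the push.

View pics/t2.png

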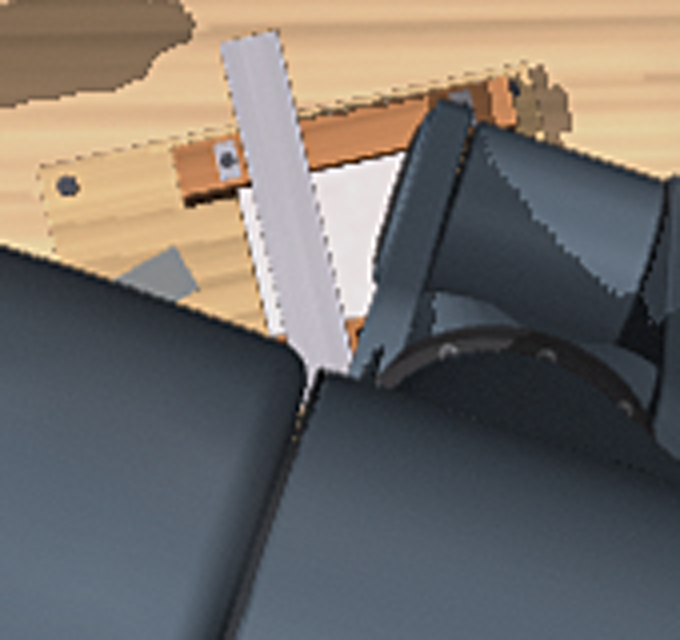

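```bash
python3 -m crank '[[[0,0,0.05],[0,0,-0.04],1],[[0,0,0],[-0.015,0.035,-0.04],1],[[0,0,0],[-0.015,0.035,-0.04],1],[[0,0,0],[-0.015,0.04,0],1],[[0,0,0],[-0.015,0.04,0],1]]'
python3 - <<'E'
from go import *
p,d=r.grab_frame('wrist');cv2.imwrite('pics/w5.png',p[:,:,::-1])
p,d=r.grab_frame('top');cv2.imwrite('pics/t5.png',cv2.resize(p[130:290,235:405,::-1],None,fx=4,fy=4,interpolation=cv2.INTER_CUBIC))
E
python3 go.py W -132 -33 150
```

```text
clock: 10.85
ee_pos: [0.5445, 0.1987, 0.2097]
tool_rot: [[0.981, 0.194, 0.004], [0.194, -0.981, 0.0], [0.004, 0.0, -1.0]]
ft_force: [0.5, 0.0, 0.1]
width: 0.0134
t 10.95 turn(tool) [ 0.002  0.003 -0.004] shift in current axes [-0.0593  0.1135  0.0585] in final axes [-0.0599  0.1133  0.0582] f [ 0.5 -0.1 -0.9]
```

View pics/w5.png

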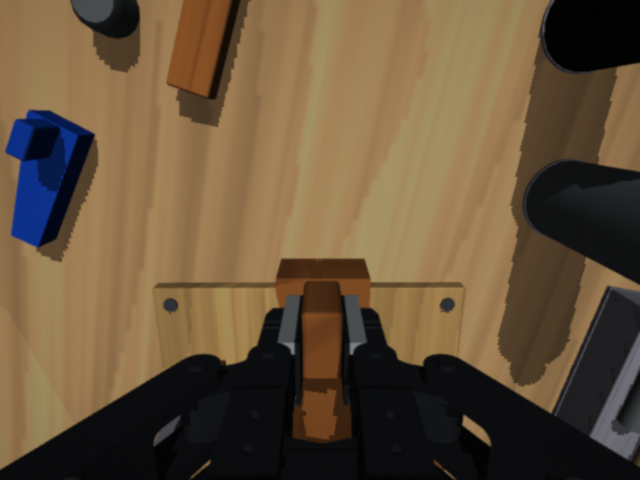

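View pics/t5.png

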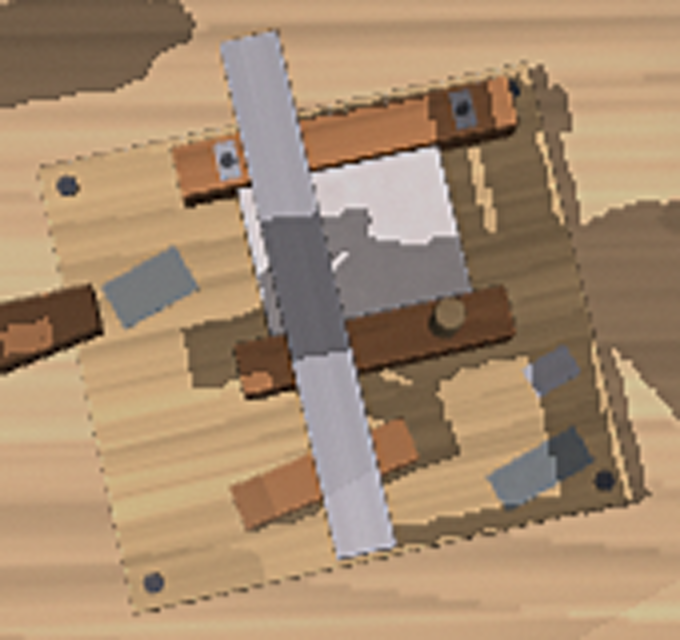

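```bash
python3 - <<'E'
from go import *
T=pose('top');tj=lambda u,v:(235+u/4,130+v/4)
for p,z in [((235,343),.045),((246,397),.045),((515,335),.045),((449,317),.085),((235,485),.045),((410,420),.045),((185,205),.045),((242,190),.037),((438,150),.037),((470,290),.037)]: print(p,(W2J(onz(T,*tj(*p),z))*1000).round(1))
E
```

```text
(235, 343) [-89.6  21.6  45. ]
(246, 397) [-90.2 -10.   45. ]
(515, 335) [67.8 -8.6 45. ]
(449, 317) [27.6  4.2 85. ]
(235, 485) [-107.2  -57.5   45. ]
(410, 420) [ -2.1 -43.2  45. ]
(185, 205) [-100.3  105.9   45. ]
(242, 190) [-66.2 109.3  37. ]
(438, 150) [ 50.4 108.   37. ]
(470, 290) [49.7 23.6 37. ]
```

```bash
python3 -m crank '[[[0,0,-0.004],[-0.02,0.038,0],1],[[0,0,0],[-0.02,0.038,0],1],[[0,0,0],[-0.022,0.037,0.02],1],[[0,0,0],[0,0,0.04],1],[[0,0,0],[0,0,0.03],1]]'
python3 go.py W -132 -35 64
python3 - <<'E'
from go import *
p,d=r.grab_frame('scene');cv2.imwrite('pics/s6.png',cv2.resize(p[190:390,230:430,::-1],None,fx=3,fy=3,interpolation=cv2.INTER_CUBIC))
p,d=r.grab_frame('wrist');cv2.imwrite('pics/w6.png',p[:,:,::-1])
E
```

```text
clock: 11.45
ee_pos: [0.5053, 0.0764, 0.1171]
tool_rot: [[0.981, 0.195, 0.001], [0.195, -0.981, 0.0], [0.001, -0.0, -1.0]]
ft_force: [0.1, 0.3, -0.6]
width: 0.0129
t 11.45 turn(tool) [-0.    -0.001  0.003] shift in current axes [-0.0023  0.0038  0.0531] in final axes [-0.0023  0.0038  0.0531] f [ 0.1  0.3 -0.6]
```

View pics/s6.png

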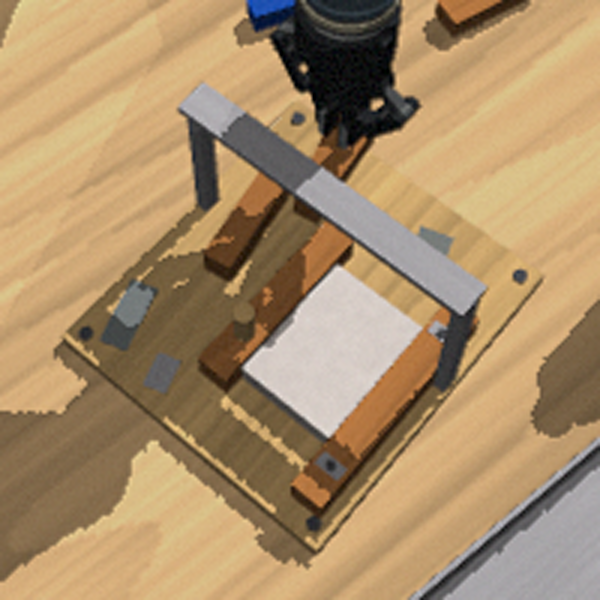

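View pics/w6.png

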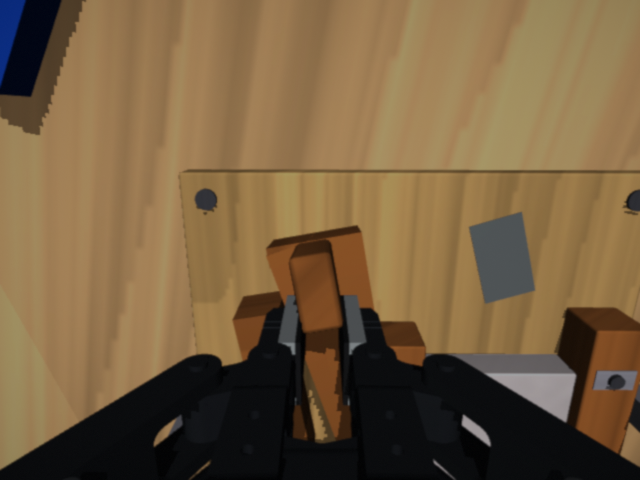

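The wedge has moved in the grip: its heel sits further back and it is turned by about 10°. I'll measure its pose in hand.

```bash
python3 - <<'E'
from go import *
s=r.observe();p,d=r.grab_frame('wrist');np.save('pics/w7.npy',d)
json.dump({k:np.array(s[k]).tolist() for k in('ee_pos','tool_rot')},open('pics/w7.json','w'))
cv2.imwrite('pics/w7.png',cv2.resize(p[210:450,220:440,::-1],None,fx=2.5,fy=2.5,interpolation=cv2.INTER_CUBIC))
p,d=r.grab_frame('scene');cv2.imwrite('pics/s7.png',cv2.resize(p[200:300,290:380,::-1],None,fx=6,fy=6,interpolation=cv2.INTER_CUBIC))
p,d=r.grab_frame('top');cv2.imwrite('pics/t7.png',cv2.resize(p[130:290,235:405,::-1],None,fx=4,fy=4,interpolation=cv2.INTER_CUBIC))
P=pose('wrist',s);D=np.load('pics/w7.npy')
for u,v in[(270,245),(355,232),(300,250),(325,250),(305,320),(335,320),(320,290),(360,290),(365,270),(290,270),(278,255),(318,380),(400,335),(260,310)]: print(u,v,(W2J(dep(P,D,u,v))*1000).round(1))
print(s['width'],s['ft_force'],W2J(s['ee_pos'])*1000)
E
```

```text
270 245 [-161.   -55.4   84.8]
355 232 [-167.7  -21.5   88.5]
300 250 [-167.2  -41.6  109.8]
325 250 [-169.6  -33.1  116.8]
305 320 [-148.1  -39.4  123.6]
335 320 [-148.   -29.8  123.3]
320 290 [-157.9  -34.7  122. ]
360 290 [-145.7  -19.3   94.1]
365 270 [-153.5  -17.5   92.5]
290 270 [-163.7  -44.3  119.7]
278 255 [-159.1  -51.4   91.6]
318 380 [-107.6  -35.6   98.5]
400 335 [-91.7  10.1  34.2]
260 310 [-109.9  -68.3   40.4]
0.012855200256541055 [ 0.06719344 -0.03847818 -0.54124512] [-136.90189908  -35.01216919  114.69991861]
```

View pics/w7.png

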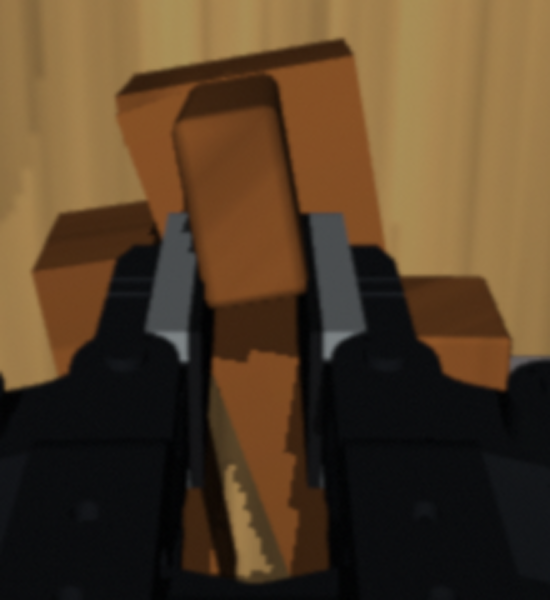

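View pics/s7.png

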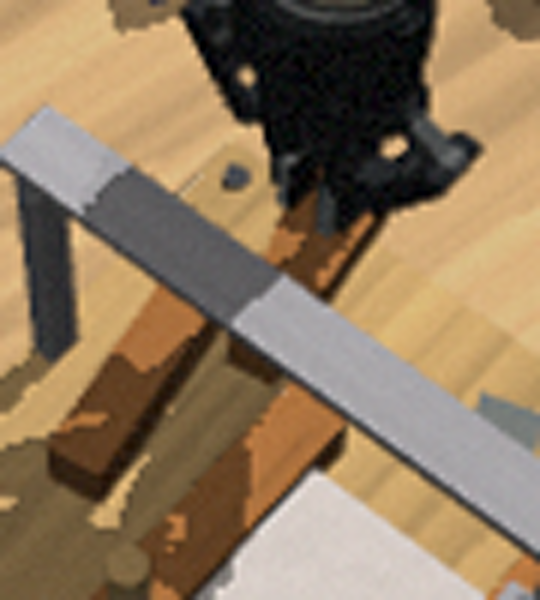

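View pics/t7.png

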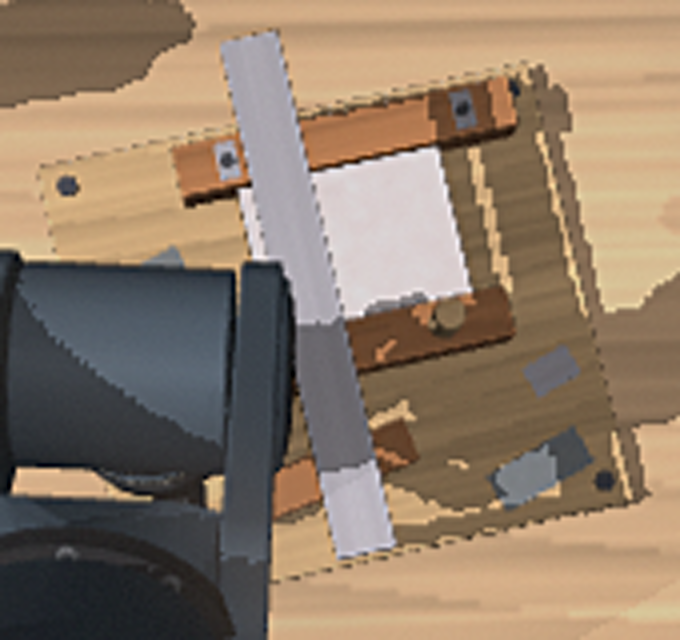

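The nose must have clipped the fixed rail, because I traversed at z 0.21, level with the rail, instead of below it. The wedge is now about 18 mm further back in the jaws and yawed +11°, but still level. I'll square it with the wrist and set it down in the slot.

```bash
python3 -m crank '[[[0,0,0.05],[0,0,0],1],[[0,0,0.05],[0,0,0],1],[[0,0,0.05],[0,0,0],1],[[0,0,0.05],[0,0,0],1],[[0,0,0],[0,0.005,0],1]]' 60
python3 - <<'E'
from go import *
s=r.observe();p,d=r.grab_frame('wrist')
cv2.imwrite('pics/w8.png',cv2.resize(p[210:450,220:440,::-1],None,fx=2.5,fy=2.5,interpolation=cv2.INTER_CUBIC))
P=pose('wrist',s)
for u,v in[(290,250),(340,250),(320,290),(318,380)]: print(u,v,(W2J(dep(P,d,u,v))*1000).round(1))
print(s['width'],s['ft_force'],W2J(s['ee_pos'])*1000)
np.save('pics/w8.npy',d);json.dump({k:np.array(s[k]).tolist() for k in('ee_pos','tool_rot')},open('pics/w8.json','w'))
E
```

```text
clock: 12.2
ee_pos: [0.507, 0.0723, 0.1196]
tool_rot: [[1.0, -0.0, 0.004], [-0.0, -1.0, -0.0], [0.004, 0.0, -1.0]]
ft_force: [-1.1, -0.1, -1.4]
width: 0.012
290 250 [-157.5  -38.2   96. ]
340 250 [-154.   -19.1   96.5]
320 290 [-152.2  -27.3  127. ]
318 380 [-103.7  -37.7  104.6]
0.012009818994835076 [-1.08655878 -0.11939366 -1.35944478] [-131.49856629  -31.88581185  119.64085699]
```

View pics/w8.png

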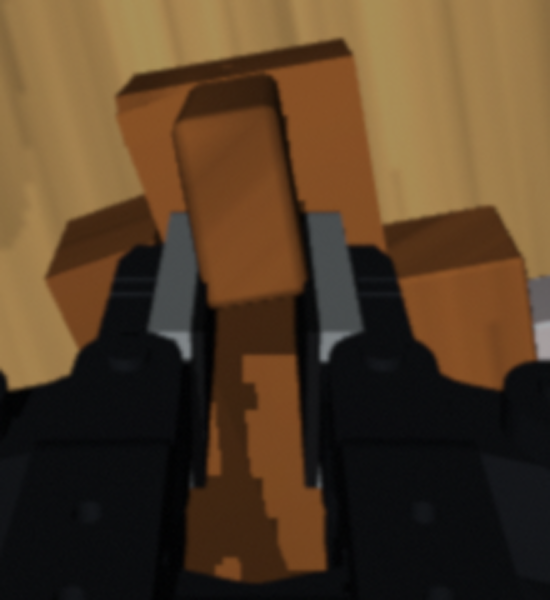

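```bash
python3 - <<'E'
from go import *
s=json.load(open('pics/w8.json'));P=pose('wrist',s)
c=lambda u,v:(220+u/2.5,210+v/2.5)
for n,p,z in [('heel L',(118,97),.096),('heel R',(355,55),.096),('straight',(383,235),.096),('slope',(155,210),.096),('bar near corner',(400,272),.045),('bar far corner',(524,259),.045),('cleat near',(48,277),.045),('bed sh',(62,222),.015),('bar bottom near?',(385,228),.015),('bar bottom far',(494,207),.015)]:
    print(n,(W2J(onz(P,*c(*p),z))*1000).round(1))
D=np.load('pics/w8.npy')
for p in [(140,110),(340,80),(340,120),(360,200),(150,150)]: print(p,(W2J(dep(P,D,*c(*p)))*1000).round(1))
E
python3 go.py W -125 -34 70
```

```text
heel L [-159.7  -46.7   96. ]
heel R [-159.3   -9.5   96. ]
straight [-128.5  -10.    96. ]
slope [-140.   -45.3   96. ]
bar near corner [-93.3  -5.4  45. ]
bar far corner [-91.2  21.7  45. ]
cleat near [-107.1  -81.6   45. ]
bed sh [-106.7  -84.1   15. ]
bar bottom near? [-89.6  -5.5  15. ]
bar bottom far [-90.   21.9  15. ]
(140, 110) [-157.2  -43.7   96.6]
(340, 80) [-155.6  -12.4   95.5]
(340, 120) [-149.9  -13.6   97.6]
(360, 200) [-136.2  -12.7   97.9]
(150, 150) [-150.5  -43.6   96.9]
t 12.25 turn(tool) [ 0.001 -0.004 -0.194] shift in current axes [-0.0009  0.0058  0.0494] in final axes [-0.0019  0.0056  0.0494] f [ 0.5 -0.5 -0. ]
```

```bash
python3 -m crank '[[[0,0,0],[-0.006,0.006,0],1],[[0,0,0],[0,0,0.015],1],[[0,0,0],[0,0,0.02],1],[[0,0,0],[0,0,0.017],1],[[0,0,0],[0,0,0],1]]'
python3 - <<'E'
from go import *
s=r.observe();p,d=r.grab_frame('wrist')
cv2.imwrite('pics/w9.png',cv2.resize(p[150:450,220:440,::-1],None,fx=2.,fy=2.,interpolation=cv2.INTER_CUBIC))
print(s['width'],s['ft_force'],W2J(s['ee_pos'])*1000)
E
```

```text
clock: 12.75
ee_pos: [0.498, 0.0654, 0.0645]
tool_rot: [[1.0, -0.002, -0.004], [-0.002, -1.0, 0.0], [-0.004, -0.0, -1.0]]
ft_force: [-0.8, -0.5, -1.0]
width: 0.0121
0.012138116517214876 [-0.80577111 -0.45797684 -0.97643525] [-126.51824157  -41.9745865    64.4791784 ]
```

View pics/w9.png

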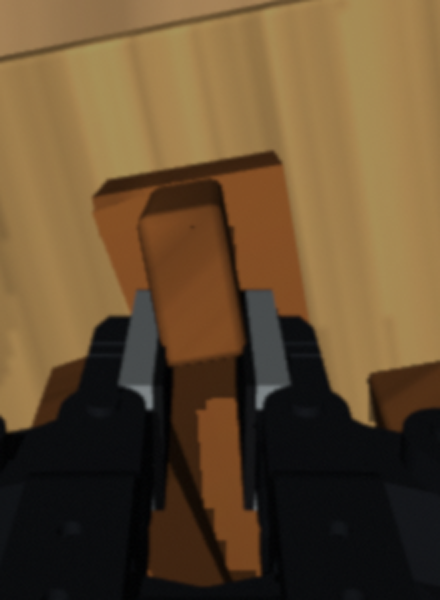

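```bash
python3 -m crank '[[[0,0,0],[0,0,0.001],1],[[0,0,0],[0,0,0.001],1],[[0,0,0],[0,0,0.001],1],[[0,0,0],[0,0,0],1],[[0,0,0],[0,0,0],1]]'
```

```text
clock: 13.3
ee_pos: [0.4998, 0.0657, 0.063]
tool_rot: [[1.0, -0.002, 0.001], [-0.002, -1.0, -0.0], [0.001, 0.0, -1.0]]
ft_force: [1.0, -0.1, -0.9]
width: 0.0123
```

```bash
python3 -m crank '[[[0,0,0],[0,0,0.001],1],[[0,0,0],[0,0,0.001],1],[[0,0,0],[0,0,0.001],1],[[0,0,0],[0,0,0],1],[[0,0,0],[0,0,0],1]]'
```

```text
clock: 13.8
ee_pos: [0.4999, 0.065, 0.0622]
tool_rot: [[1.0, -0.001, 0.002], [-0.001, -1.0, -0.001], [0.002, 0.001, -1.0]]
ft_force: [-3.1, -4.0, 21.8]
width: 0.0124
```

```bash
python3 -m crank '[[[0,0,0],[0,0,-0.0015],1],[[0,0,0],[0,0,0],1],[[0,0,0],[0,0,0],0.7],[[0,0,0],[0,0,0],0.7],[[0,0,0],[0,0,0],0.7]]' 20
python3 -m crank '[[[0,0,0],[0,0,-0.02],0.7],[[0,0,0],[0,0,-0.03],0.7],[[0,0,-0.1],[0,0,-0.02],0.7],[[0,0,-0.095],[0,-0.02,0],1],[[0,0,0],[0,-0.05,0],1]]'
python3 - <<'E'
from go import *
s=r.observe();p,d=r.grab_frame('wrist');cv2.imwrite('pics/w10.png',p[:,:,::-1]);np.save('pics/w10.npy',d)
json.dump({k:np.array(s[k]).tolist() for k in('ee_pos','tool_rot')},open('pics/w10.json','w'))
p,d=r.grab_frame('scene');cv2.imwrite('pics/s10.png',cv2.resize(p[190:390,230:430,::-1],None,fx=3,fy=3,interpolation=cv2.INTER_CUBIC))
print(W2J(s['ee_pos'])*1000)
E
```

```text
clock: 14.3
ee_pos: [0.4996, 0.0658, 0.0611]
tool_rot: [[1.0, -0.002, -0.0], [-0.002, -1.0, 0.0], [-0.0, -0.0, -1.0]]
ft_force: [-0.3, -0.6, -0.4]
width: 0.0252
clock: 14.8
ee_pos: [0.4907, 0.1331, 0.1321]
tool_rot: [[0.982, 0.188, 0.005], [0.188, -0.982, -0.0], [0.004, 0.001, -1.0]]
ft_force: [1.4, 1.7, -0.4]
width: 0.0002
[-194.31545557  -36.10190067  132.09000837]
```

View pics/w10.png

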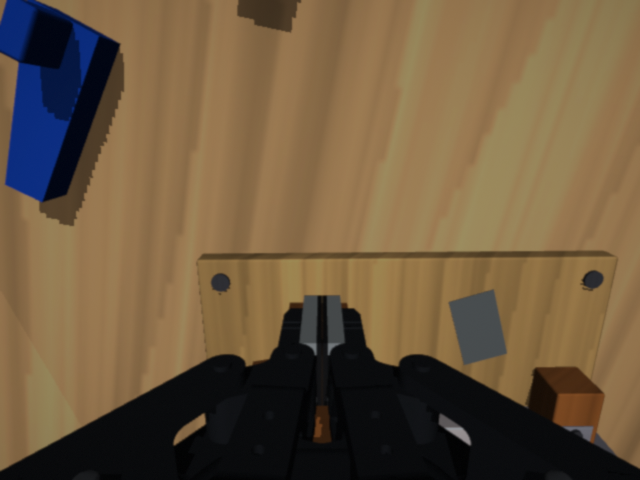

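View pics/s10.png

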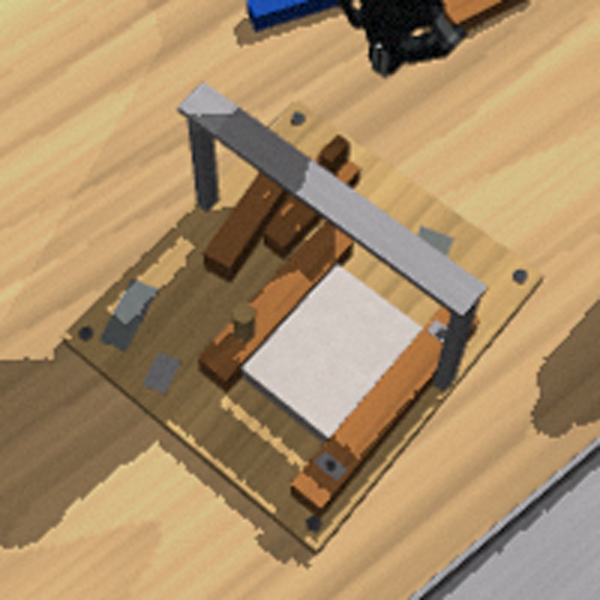

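The wedge lies flat in the gap with its heel just left of the rail. Now I'll lean the tool 35° with the tip forward, then go behind the heel.

```bash
python3 -m crank '[[[-0.122,0,0],[0,0,0],1],[[-0.122,0,0],[0,0,0],1],[[-0.122,0,0],[0,0,0],1],[[-0.122,0,0],[0,0,0],1],[[-0.123,0,0],[0,0,0],1]]'
cat >> go.py <<'E'
t=np.radians(35);LEAN=RJ@np.array([[0,np.cos(t),np.sin(t)],[1,0,0],[0,np.sin(t),-np.cos(t)]])
E
python3 - <<'E'
from go import *
plan(J2W([-.195,-.038,.06]),LEAN)
s=r.observe();print(s['joints'],W2J(s['ee_pos'])*1000)
s=r.observe();p,d=r.grab_frame('wrist');cv2.imwrite('pics/w11.png',p[:,:,::-1])
P=pose('wrist',s);D=d
W=pose('wrist',json.load(open('pics/w10.json')))
for p in[(290,303),(347,303)]: print('heel',W2J(onz(W,*p,.039))*1000)
E
```

```text
clock: 15.4
ee_pos: [0.4885, 0.1346, 0.1315]
tool_rot: [[0.981, 0.156, 0.112], [0.192, -0.801, -0.567], [0.001, 0.578, -0.816]]
ft_force: [-0.1, -0.1, -0.1]
width: -0.0002
t 15.4 turn(tool) [ 0.005 -0.001 -0.001] shift in current axes [-0.     -0.0403  0.0591] in final axes [ 0.0001 -0.04    0.0593] f [-0.1 -0.1 -0.1]
[ 0.36443146  0.67481371  1.76916195 -0.76035486  0.9726356   0.70018495] [-196.2792538   -38.05342543  131.54177618]
heel [-162.78502289  -53.60929262   39.        ]
heel [-162.61030182  -19.91911134   39.        ]
```

View pics/w11.png

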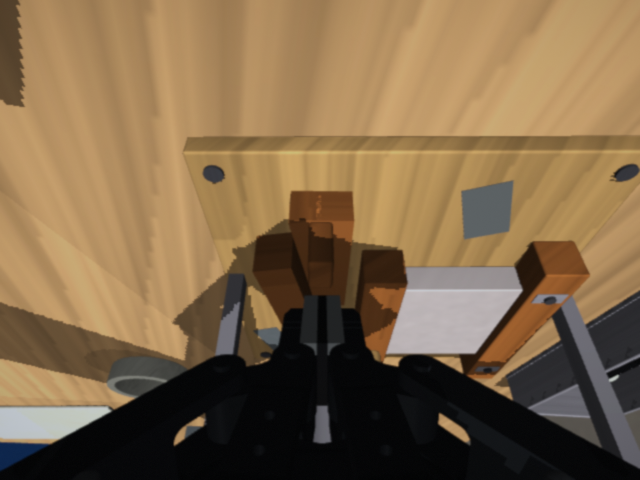

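The wrist view shows the heel face at (290..353,192..220), square, between the cleat on the left and the bar on the right. Its centre is about y -37 and the tool is on line. I'll lower behind it.

```bash
python3 -m crank '[[[0,0,0],[0,-0.017,0.024],1],[[0,0,0],[0,-0.017,0.024],1],[[0,0,0],[0,-0.0175,0.024],1],[[0,0,0],[0,0,0],1],[[0,0,0],[0,0,0],1]]'
python3 - <<'E'
from go import *
plan(J2W([-.185,-.037,.042]),LEAN)
s=r.observe();print(W2J(s['ee_pos'])*1000)
p,d=r.grab_frame('wrist');cv2.imwrite('pics/w12.png',p[:,:,::-1])
E
```

```text
clock: 15.95
ee_pos: [0.4876, 0.1348, 0.0426]
tool_rot: [[0.982, 0.158, 0.108], [0.191, -0.804, -0.563], [-0.002, 0.574, -0.819]]
ft_force: [-0.8, -0.2, 0.6]
width: -0.0001
t 15.95 turn(tool) [0.    0.002 0.   ] shift in current axes [0.0019 0.0092 0.0072] in final axes [0.0018 0.0092 0.0072] f [-0.8 -0.2  0.6]
[-196.63365504  -38.8422957    42.59368296]
```

View pics/w12.png

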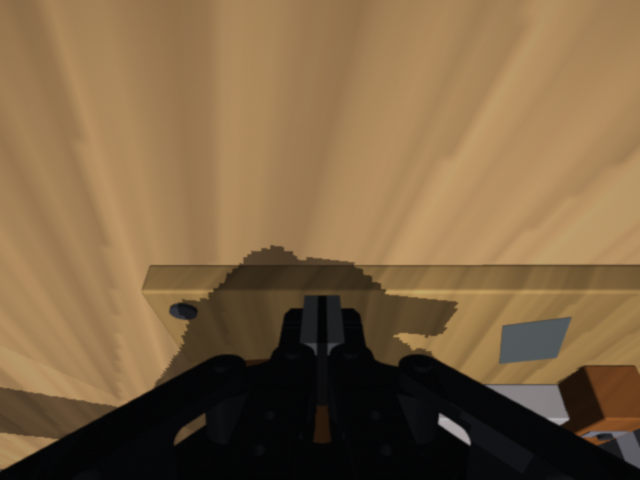

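```bash
python3 -m crank '[[[0,0,0],[0.0015,0.0059,0.009],1],[[0,0,0],[0,0.0082,0.0057],1],[[0,0,0],[0,0.0082,0.0057],1],[[0,0,0],[0,0.0082,0.0057],1],[[0,0,0],[0,0.0082,0.0057],1]]'
python3 - <<'E'
from go import *
plan(J2W([-.08,-.037,.0385]),LEAN)
s=r.observe();print(W2J(s['ee_pos'])*1000,RJ.T@np.array(s['ft_force']))
E
```

```text
clock: 16.5
ee_pos: [0.4992, 0.0858, 0.0393]
tool_rot: [[0.982, 0.156, 0.11], [0.191, -0.804, -0.563], [0.001, 0.574, -0.819]]
ft_force: [0.2, 0.4, 0.0]
width: -0.0001
t 16.5 turn(tool) [ 0.     0.    -0.001] shift in current axes [-0.      0.0538  0.0387] in final axes [-0.0001  0.0538  0.0387] f [0.2 0.4 0. ]
[-146.26860433  -36.90984794   39.29236561] [-0.35820175  0.27716513  0.00281017]
```

```bash
python3 -m crank '[[[0,0,0],[0,0.0041,0.0029],1],[[0,0,0],[0,0.0041,0.0029],1],[[0,0,0],[0,0.0041,0.0029],1],[[0,0,0],[0,0.0041,0.0029],1],[[0,0,0],[0,0.0041,0.0029],1]]'
python3 - <<'E'
from go import *
plan(J2W([-.08,-.037,.0385]),LEAN)
s=r.observe();print(W2J(s['ee_pos'])*1000,RJ.T@np.array(s['ft_force']))
for n in('top','scene'):
    p,d=r.grab_frame(n)
    a=p[130:290,235:405] if n=='top' else p[190:390,230:430]
    cv2.imwrite(f'pics/{n}13.png',cv2.resize(a[:,:,::-1],None,fx=3,fy=3,interpolation=cv2.INTER_CUBIC))
E
```

```text
clock: 17.0
ee_pos: [0.5053, 0.063, 0.0388]
tool_rot: [[0.981, 0.157, 0.114], [0.194, -0.805, -0.561], [0.003, 0.572, -0.82]]
ft_force: [3.7, 6.4, 1.4]
width: 0.0002
t 17.0 turn(tool) [-0.001 -0.004 -0.   ] shift in current axes [-0.0018  0.0348  0.0247] in final axes [-0.0017  0.0348  0.0248] f [3.7 6.4 1.4]
[-122.71770003  -35.28037154   38.83656815] [-5.56054151  4.83938227  1.38921742]
```

View pics/scene13.png

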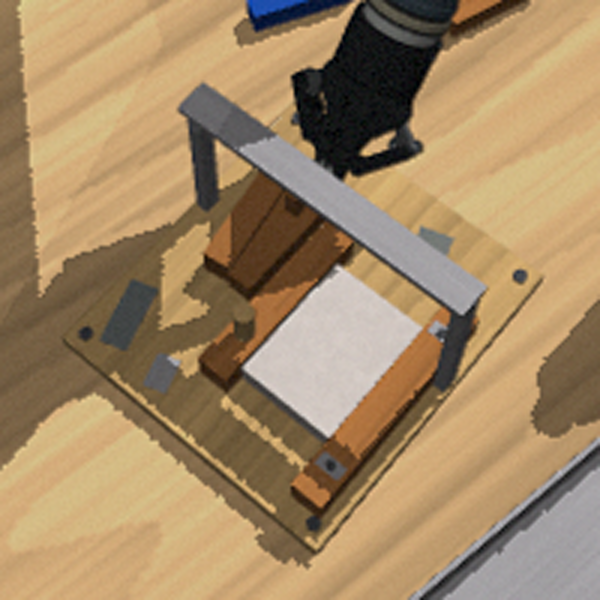

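View pics/top13.png

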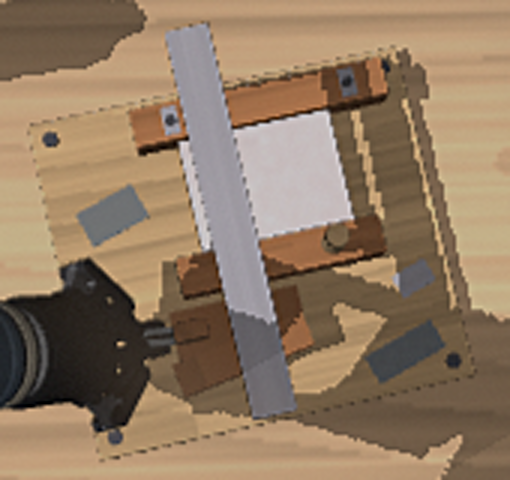

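```bash
python3 - <<'E'
from go import *
a=r.grab_frame('scene')[0];cv2.imwrite('pics/s14.png',cv2.resize(a[240:320,290:360,::-1],None,fx=7,fy=7,interpolation=cv2.INTER_CUBIC))
a=r.grab_frame('top')[0];cv2.imwrite('pics/t14.png',cv2.resize(a[200:280,275:355,::-1],None,fx=7,fy=7,interpolation=cv2.INTER_CUBIC))
E
```

```text
(no output)
```

View pics/s14.png

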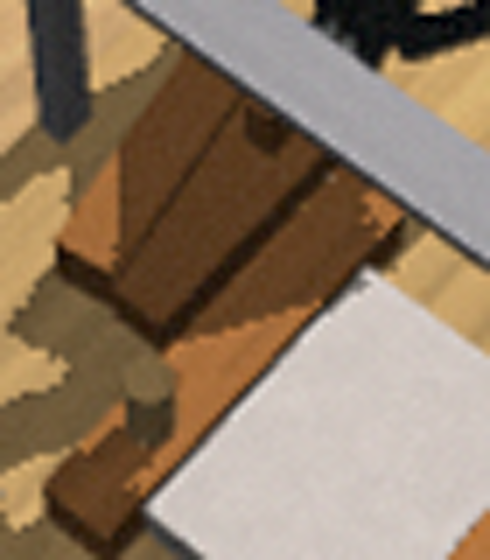

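View pics/t14.png

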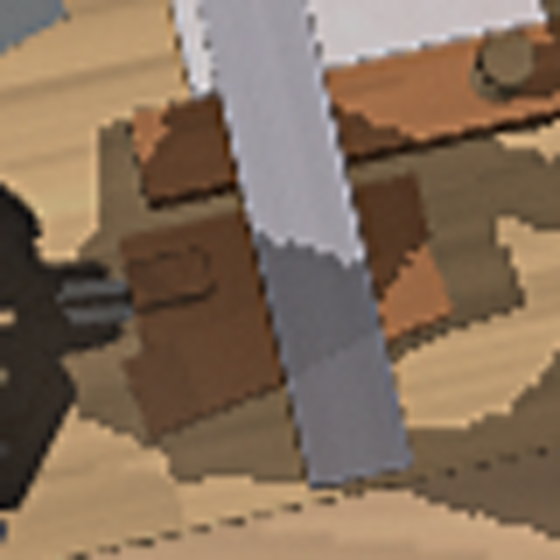

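The wedge lies flush along the ramp, with a parallel gap of about 7 mm to the bar. I'll push on.

```bash
python3 -m crank '[[[0,0,0],[0.0008,0.0041,0.0029],1],[[0,0,0],[0.0008,0.0041,0.0029],1],[[0,0,0],[0.0008,0.0033,0.0023],1],[[0,0,0],[0.0006,0.0033,0.0023],1],[[0,0,0],[0.0006,0.0033,0.0023],1]]'
python3 - <<'E'
from go import *
plan(J2W([-.08,-.033,.0385]),LEAN)
s=r.observe();print(W2J(s['ee_pos'])*1000,RJ.T@np.array(s['ft_force']))
E
```

```text
clock: 17.7
ee_pos: [0.5115, 0.0407, 0.0387]
tool_rot: [[0.982, 0.157, 0.11], [0.191, -0.804, -0.563], [-0.0, 0.574, -0.819]]
ft_force: [-0.5, -1.0, 0.3]
width: 0.0001
t 17.7 turn(tool) [ 0.     0.001 -0.001] shift in current axes [0.0005 0.016  0.0114] in final axes [0.0005 0.016  0.0114] f [-0.5 -1.   0.3]
[-99.60563405 -33.46689916  38.67007553] [ 0.89494418 -0.67766436  0.30690186]
```

```bash
python3 -m crank '[[[0,0,0],[0.0003,0.0016,0.0012],1],[[0,0,0],[0.0003,0.0016,0.0012],1],[[0,0,0],[0.0003,0.0016,0.0012],1],[[0,0,0],[0.0003,0.0016,0.0012],1],[[0,0,0],[0.0003,0.0016,0.0012],1]]'
cat > st.py <<'E'
from go import *
plan(J2W([-.08,-.033,.0385]),LEAN)
s=r.observe();print((W2J(s['ee_pos'])*1000).round(1),(RJ.T@np.array(s['ft_force'])).round(1))
E
python3 st.py
```

```text
clock: 18.2
ee_pos: [0.5149, 0.0316, 0.0385]
tool_rot: [[0.981, 0.157, 0.11], [0.192, -0.804, -0.563], [0.0, 0.574, -0.819]]
ft_force: [0.7, 0.6, 1.5]
width: 0.0004
t 18.2 turn(tool) [ 0.  0. -0.] shift in current axes [-0.0011  0.0083  0.0058] in final axes [-0.0011  0.0083  0.0058] f [0.7 0.6 1.5]
[-90.1 -31.9  38.5] [-0.4  0.8  1.5]
```

```bash
python3 -m crank '[[[0,0,0],[0,0.0016,0.0012],1],[[0,0,0],[0,0.0016,0.0012],1],[[0,0,0],[0,0.0012,0.0009],1],[[0,0,0],[0,0.0012,0.0009],1],[[0,0,0],[0,0.0012,0.0009],1]]'
python3 st.py
```

```text
clock: 18.7
ee_pos: [0.5172, 0.0237, 0.0383]
tool_rot: [[0.981, 0.157, 0.112], [0.193, -0.804, -0.562], [0.002, 0.573, -0.819]]
ft_force: [0.2, 4.3, 2.1]
width: -0.0001
t 18.7 turn(tool) [-0.    -0.002 -0.   ] shift in current axes [-0.0019  0.0016  0.0009] in final axes [-0.0019  0.0016  0.0009] f [0.2 4.3 2.1]
[-81.9 -31.1  38.3] [-4.2  1.1  2.1]
```

Contact is building, with the heel at about -63. From here I'll use 1 mm rows.

```bash
python3 -m crank '[[[0,0,0],[0,0.0008,0.0006],1],[[0,0,0],[0,0.0008,0.0006],1],[[0,0,0],[0,0.0008,0.0006],1],[[0,0,0],[0,0,0],1],[[0,0,0],[0,0,0],1]]'
python3 st.py
```

```text
clock: 19.2
ee_pos: [0.5177, 0.0207, 0.038]
tool_rot: [[0.981, 0.157, 0.111], [0.193, -0.804, -0.562], [0.001, 0.573, -0.819]]
ft_force: [2.4, 3.8, 1.4]
width: 0.0003
t 19.2 turn(tool) [-0.001 -0.001 -0.   ] shift in current axes [-0.0018 -0.0007 -0.001 ] in final axes [-0.0018 -0.0007 -0.001 ] f [2.4 3.8 1.4]
[-78.9 -31.2  38. ] [-3.3  3.   1.4]
```

```bash
python3 -m crank '[[[0,0,0],[0,0.0008,0.0006],1],[[0,0,0],[0,0.0008,0.0006],1],[[0,0,0],[0,0.0008,0.0006],1],[[0,0,0],[0,0,0],1],[[0,0,0],[0,0,0],1]]'
python3 st.py
```

```text
clock: 19.7
ee_pos: [0.5173, 0.0172, 0.0378]
tool_rot: [[0.982, 0.157, 0.109], [0.191, -0.804, -0.563], [-0.001, 0.574, -0.819]]
ft_force: [1.0, 3.1, 0.8]
width: -0.0
t 19.7 turn(tool) [ 0.     0.001 -0.   ] shift in current axes [-0.0007 -0.0033 -0.0032] in final axes [-0.0007 -0.0033 -0.0032] f [1.  3.1 0.8]
[-75.5 -32.3  37.8] [-2.8  1.5  0.8]
```

```bash
python3 -m crank '[[[0,0,0],[0.0005,0.0008,0.0005],1],[[0,0,0],[0.0005,0.0008,0.0005],1],[[0,0,0],[0,0.0008,0.0005],1],[[0,0,0],[0,0,0],1],[[0,0,0],[0,0,0],1]]'
python3 st.py
```

```text
clock: 20.2
ee_pos: [0.5187, 0.0144, 0.0381]
tool_rot: [[0.982, 0.157, 0.109], [0.191, -0.804, -0.564], [-0.001, 0.574, -0.819]]
ft_force: [-0.2, -0.0, 0.3]
width: -0.0001
t 20.2 turn(tool) [ 0.001  0.002 -0.   ] shift in current axes [-0.0015 -0.0059 -0.0047] in final axes [-0.0015 -0.0059 -0.0047] f [-0.2 -0.   0.3]
[-72.4 -31.5  38.1] [-0.  -0.2  0.3]
```

```bash
python3 - <<'E'
from go import *
a=r.grab_frame('scene')[0];cv2.imwrite('pics/s15.png',cv2.resize(a[240:320,290:360,::-1],None,fx=7,fy=7,interpolation=cv2.INTER_CUBIC))
a=r.grab_frame('top')[0];cv2.imwrite('pics/t15.png',cv2.resize(a[200:280,275:355,::-1],None,fx=7,fy=7,interpolation=cv2.INTER_CUBIC))
E
```

```text
(no output)
```

View pics/s15.png

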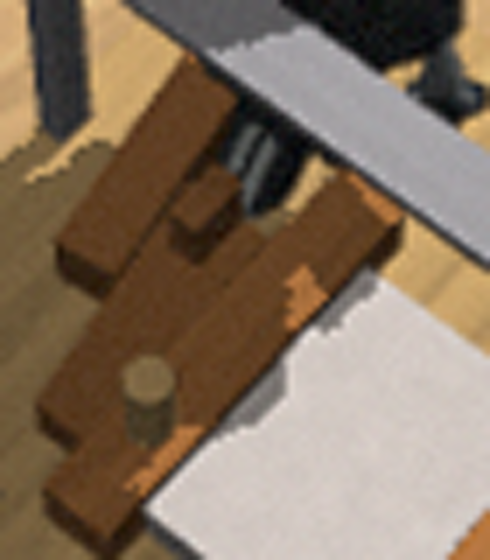

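View pics/t15.png

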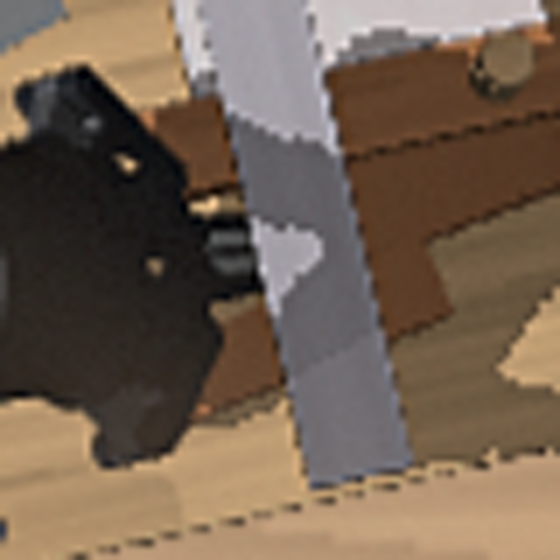

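The wedge now touches both the ramp and the bar and is nearly jammed. I'll continue gently.

```bash
python3 -m crank '[[[0,0,0],[0,0.0008,0.0006],1],[[0,0,0],[0,0.0008,0.0006],1],[[0,0,0],[0,0.0008,0.0006],1],[[0,0,0],[0,0,0],1],[[0,0,0],[0,0,0],1]]'
python3 st.py
```

```text
clock: 20.8
ee_pos: [0.5199, 0.0119, 0.0381]
tool_rot: [[0.981, 0.157, 0.11], [0.192, -0.804, -0.563], [0.0, 0.574, -0.819]]
ft_force: [0.6, 1.3, -0.3]
width: 0.0001
t 20.8 turn(tool) [ 0.  0. -0.] shift in current axes [-0.0022 -0.0081 -0.0062] in final axes [-0.0022 -0.0081 -0.0062] f [ 0.6  1.3 -0.3]
[-69.8 -30.8  38.1] [-1.2  0.8 -0.3]
```

```bash
python3 -m crank '[[[0,0,0],[0,0.0008,0.0006],1],[[0,0,0],[0,0.0008,0.0006],1],[[0,0,0],[0,0.0008,0.0006],1],[[0,0,0],[0,0,0],1],[[0,0,0],[0,0,0],1]]'
python3 st.py
```

```text
clock: 21.3
ee_pos: [0.5202, 0.0103, 0.038]
tool_rot: [[0.981, 0.157, 0.111], [0.193, -0.805, -0.561], [0.001, 0.572, -0.82]]
ft_force: [-1.4, 7.0, 4.6]
width: 0.0
t 21.3 turn(tool) [-0.002 -0.001 -0.   ] shift in current axes [-0.0022 -0.0095 -0.0072] in final axes [-0.0022 -0.0094 -0.0073] f [-1.4  7.   4.6]
[-68.1 -30.8  38. ] [-7.1 -0.   4.6]
```

```bash
python3 -m crank '[[[0,0,0],[0,0.0008,0.0006],1],[[0,0,0],[0,0.0008,0.0006],1],[[0,0,0],[0,0,0],1],[[0,0,0],[0,0,0],1],[[0,0,0],[0,0,0],1]]'
python3 st.py
```

```text
clock: 21.8
ee_pos: [0.5203, 0.0097, 0.0379]
tool_rot: [[0.981, 0.158, 0.112], [0.194, -0.806, -0.559], [0.003, 0.57, -0.821]]
ft_force: [-3.8, 14.0, 8.2]
width: 0.0001
t 21.8 turn(tool) [-0.004 -0.003 -0.   ] shift in current axes [-0.0022 -0.0099 -0.0076] in final axes [-0.0022 -0.0099 -0.0076] f [-3.8 14.   8.2]
[-67.6 -30.8  37.9] [-14.4  -1.    8.2]
```

```bash
python3 -m crank '[[[0,0,0],[0,0.0008,0.0006],1],[[0,0,0],[0,0.0004,0.0003],1],[[0,0,0],[0,0,0],1],[[0,0,0],[0,0,0],1],[[0,0,0],[0,0,0],1]]'
python3 st.py
```

```text
clock: 22.3
ee_pos: [0.5204, 0.0095, 0.0379]
tool_rot: [[0.981, 0.158, 0.113], [0.194, -0.807, -0.557], [0.004, 0.569, -0.822]]
ft_force: [-6.2, 19.7, 11.6]
width: 0.0001
t 22.3 turn(tool) [-0.006 -0.004 -0.   ] shift in current axes [-0.0022 -0.0101 -0.0077] in final axes [-0.0022 -0.0101 -0.0077] f [-6.2 19.7 11.6]
[-67.3 -30.8  37.9] [-20.6  -2.3  11.6]
```

That's 20 N with no further travel, so it's jammed. I'll retract straight back.

```bash
python3 -m crank '[[[0,0,0],[0,-0.0016,-0.0012],1],[[0,0,0],[-0.001,-0.0082,-0.0057],1],[[0,0,0],[-0.001,-0.0164,-0.0115],1],[[0,0,0],[0,-0.0205,-0.0143],1],[[0,0,0],[0,-0.0205,-0.0143],1]]'
python3 -m crank '[[[0,0,0],[0,-0.0205,-0.0143],1],[[0,0,0],[0,-0.008,-0.03],1],[[0,0,0],[0,0,-0.045],1],[[0,0,0],[0,0,-0.045],1],[[0,0,0],[0,0,-0.045],1]]'
python3 st.py
python3 - <<'E'
from go import *
s=r.observe();p,d=r.grab_frame('wrist');cv2.imwrite('pics/w20.png',p[:,:,::-1]);np.save('pics/w20.npy',d)
json.dump({k:np.array(s[k]).tolist() for k in('ee_pos','tool_rot')},open('pics/w20.json','w'))
a=r.grab_frame('scene')[0];cv2.imwrite('pics/s20.png',cv2.resize(a[230:350,290:410,::-1],None,fx=5,fy=5,interpolation=cv2.INTER_CUBIC))
a=r.grab_frame('top')[0];cv2.imwrite('pics/t20.png',cv2.resize(a[130:290,235:405,::-1],None,fx=3.7,fy=3.7,interpolation=cv2.INTER_CUBIC))
E
```

```text
clock: 22.8
ee_pos: [0.5028, 0.086, 0.0376]
tool_rot: [[0.982, 0.157, 0.109], [0.191, -0.804, -0.564], [-0.001, 0.574, -0.819]]
ft_force: [-0.4, 0.0, -0.2]
width: 0.0002
clock: 23.3
ee_pos: [0.4781, 0.2103, 0.1692]
tool_rot: [[0.981, 0.158, 0.108], [0.192, -0.803, -0.564], [-0.002, 0.574, -0.819]]
ft_force: [0.7, 0.0, 0.0]
width: -0.0
t 23.3 turn(tool) [0.001 0.002 0.001] shift in current axes [0.0011 0.0825 0.2175] in final axes [0.0007 0.0827 0.2175] f [0.7 0.  0. ]
[-272.5  -33.7  169.2] [0.1 0.7 0. ]
```

View pics/w20.png

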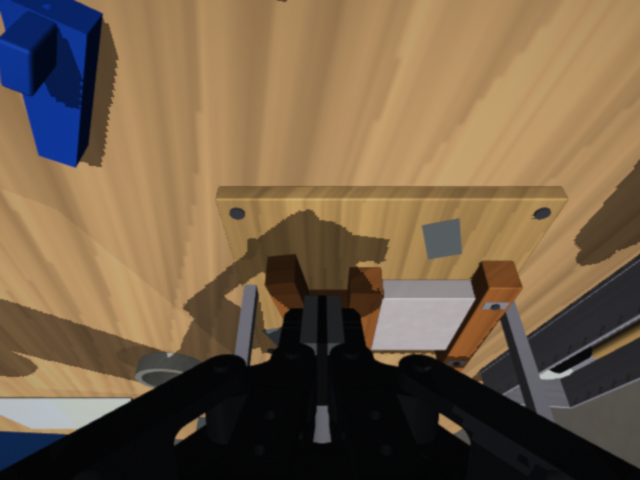

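View pics/s20.png

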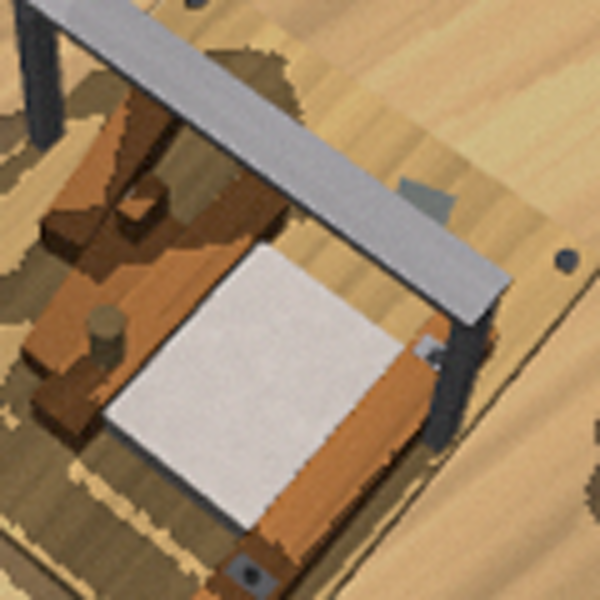

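View pics/t20.png

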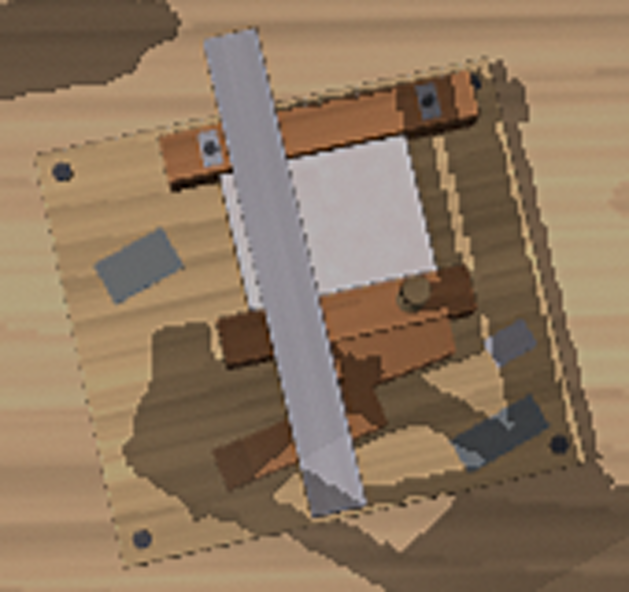

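```bash
python3 - <<'E'
from go import *
T=pose('top');S=pose('scene')
d=r.grab_frame('top')[1];e=r.grab_frame('scene')[1]
t=lambda u,v:(235+u/3.7,130+v/3.7);s=lambda u,v:(290+u/5,230+v/5)
for p in[(435,345),(410,355),(370,365),(345,372)]: print('T wedge',(W2J(dep(T,d,*t(*p)))*1000).round(1))
for p in[(55,335),(80,290),(130,270),(150,245),(143,193)]: print('S wedge',(W2J(dep(S,e,*s(*p)))*1000).round(1))
for p,z in[((218,322),.045),((228,369),.045),((405,138),.037),((433,268),.037),((172,190),.045),((415,290),.085)]: print((W2J(onz(T,*t(*p),z))*1000).round(1))
print(r.observe()['clock'])
E
```

```text
T wedge [ 38.3 -23.9  40.3]
T wedge [ 22.3 -26.2  35.8]
T wedge [ -3.7 -27.1  38.6]
T wedge [-19.7 -27.8  36.9]
S wedge [ 35.6 -20.4  39.4]
S wedge [  9.5 -27.4  37.5]
S wedge [-14.2 -15.9  37.6]
S wedge [-29.7 -16.3  40.4]
S wedge [-38.3 -27.8  68.9]
[-89.9  18.7  45. ]
[-90.2 -11.1  45. ]
[ 50.4 108.5  37. ]
[48.7 23.9 37. ]
[-99.8 105.5  45. ]
[27.9  6.2 85. ]
23.55
```

```bash
python3 -c "
from bench import r
print(r.sign_off())"
```

```text
the job is handed in; nothing more can be done
None
```

I clamped the panel and handed the job in at about 23.6 s. No verdict was reported. I slid the bar up by its peg at about 10 N until the panel stood square against the fence. Then I laid the wedge in the gap and pushed it in with the tool leaned 35° until it stopped at about 20 N.

**Mishap:** while I carried the wedge over, its nose hit the fixed rail because I crossed at the rail's own height. It slipped about 18 mm back in the jaws and turned about 11°. I squared it up with the wrist before setting it down. The jaws pressed it onto the bed with about 22 N before I let go.

**Last checks:**
- **Jam:** the final pushes took the force from 7 to 14 to 20 N while the wedge moved less than 1 mm. Its heel ended near jig x -48 to -50, judged from the fingertip position.
- **Wedge flat:** its top measured about 36–40 mm (39 expected) and the tab top 69 mm (69 expected).
- **Panel and bar:** the bar, at jig y about 4 to 6, looks tight on the panel, and the panel looks tight and parallel to the fence. The cameras differ by 2–4 mm, so they cannot confirm the 2.5 mm limits.
- **Robot and other things:** the robot is clear of everything. I saw nothing else moved, but I did not measure the cans and the other things again.

I did not measure the remaining squeeze on the panel; it is inferred from the 20 N jam.

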